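# Lift a glass plate off the drying rack with a lifter and lay it on the light box

### The job

Take the flat metal lifter by its blue handle, slide its blade under the green glass plate on the sloping drying rack, lift the plate off and set it down gently on the two black rails of the light box, centred and square to them. Draw the lifter out from under the plate and lay it back flat on the black mat. Do not touch the glass with the gripper, and leave the tip box, the beaker and the tape roll where they are.

Things in the scene. Friction and masses are not known exactly. Their poses are not given: they have to be found in the camera images.
- lifter: Steel lifter (spatula), 0.12 kg, lying flat on the mat. Origin: underside of the blade, middle of its back end; x to the tip, z up, y left. Blade x 0 to 80, y -28 to 28, 2 mm thick. An upright back plate (x -4 to 0, 56 mm wide, 22 high) keeps a load from sliding off backwards; a 16 mm wide neck rises from it to the handle. Centre of mass about 15 mm ahead of the origin.
- lifter_grip (a point): Gripping point, 38 mm behind the blade's back end and 55 mm above its underside: on the axis of the blue handle, a straight bar 94 mm long, 16 mm wide (y) and 22 mm deep, that rises backwards at 30 degrees from the blade, from z 34 at the neck to z 81. Grip it firmly (about 40 N): the blade and plate are front-heavy.
- lifter_blade (a point): Middle of the underside of the lifter's blade (40 mm ahead of the lifter's origin).
- plate: Green glass plate with darker edge bands, 90 (x) by 110 (y) by 4 mm, 0.11 kg within 30 percent, loose, too wide to grip. Origin: centre of its underside; z out of its face. At the start it lies on the rack's ribs, x up the slope, its lower edge within 4 mm of the two orange stops, up to 7 mm off the rack's middle sideways.
- deck: White sloping deck of the drying rack, fixed, rising at 30 degrees away from the robot. Origin: middle of its low near edge, on its surface; x up the slope, y left, z square out of the deck. 130 mm long (x 0 to 130), 140 wide, 4 thick; low edge 40 mm above the table. The first 20 mm are bare, for setting the blade's tip down.
- mouth (a point): Mouth of the gap under the plate: on the deck, 25 mm up from its low edge. Two dark ribs (deck x 25 to 125, y = +45 and -45, 6 mm wide, 4.5 high) carry the plate 4.5 mm clear of the deck: a gap 84 mm wide and 4.5 mm high, open at the low end. Two orange stops (deck x 20 to 25, same y, 8 mm wide, 18 high) stand below the plate's lower edge; none between them or at the top.
- lightbox: Grey light box with a white top, fixed, 200 (x) by 190 (y) mm, white top surface 45 mm above the table. Origin: centre of its underside; x away from the robot, z up. Two black rails along x, 100 mm long, 6 mm wide, 14 mm high, stand on the top at y = +45 and -45 mm, leaving an 84 mm wide channel between them that is open at both ends.
- stage (a point): Middle between the light box's two rails, level with the top of the rails (59 mm above the table), with the light box's axes. The plate's origin belongs here.
- mat: Black rubber mat, fixed, 270 (x) by 150 (y) by 3 mm. Origin: centre of its underside.
- tipbox: Bystander: green box of pipette tips, 80 by 120 by 64 mm, loose, beyond the mat. Origin: centre of its underside.
- beaker: Bystander: clear beaker, 70 mm wide, 85 mm high, loose. Origin: centre of its underside.
- tape: Bystander: blue tape roll, 90 mm wide, 45 mm high, loose, lying flat. Origin: centre of its underside.
Not all that is in view belongs to the job. Leave any yellow look-alike of the part that bears deck alone. Leave any red look-alike of the lifter alone.

How it is judged:
By the outcome, as a careful person would: the job done as asked, in the order asked, and still so for the second after the job is handed in, with the robot touching nothing.
It also fails if it takes over 69 s, if anything falls off the work surface, if the arm or the gripper's body presses on something with over 40 N, if the wrist force passes 120 N, or if a joint passes its speed limit or range.

### The arm

A 6-joint arm with a two-finger parallel gripper is mounted at the origin on the work surface. World frame = base frame: x ahead of the robot, y to its left, z up, the work surface at z = 0. Lengths are in m, angles in rad, forces in N, time in s.
With the tool pointing down it reaches from about 0.35 to 0.975 m from the base axis. Payload 7.1 kg.
Tool frame: the origin (TCP) lies on the centre line of the jaws, within the pads' length; the fingertips stand 11 mm ahead of it and the grasp point (between the pads) lies 8 mm behind it; z points along the fingers, x is the direction in which the jaws open and shut, and the axes are right-handed (so a half turn about z gives the same grasp; the last joint's range is limited). The gripper opens to 88 mm and grips with 3 to 60 N. Pads are 20 mm wide; open, the fingers measure 115 mm over their backs; the gripper's body (75 mm by 178 mm) begins 61 mm behind the grasp point.
Start: joints at [-1.263, 0.423, 1.63, -0, 1.089, -0.019], TCP at [0.201, -0.592, 0.203] pointing down, gripper open.
Joint ranges: [-3, 3], [-0.9, 2.11], [0.09, 2.58], [-1.31, 4.45], [0.11, 2.69], [-2.54, 2.54]. Speed limits (rad/s): [2.39, 2.39, 3.01, 3.14, 3.14, 3.14].

### API

Orientations are given as [roll, pitch, yaw] about the fixed x, y, z axes, in that order (R = Rz(yaw) Ry(pitch) Rx(roll)).
In Python, from workcell import ctrl gives the robot as it stands.
- The arm moves only by the tool jog_arm, never from a script. Its argument "increments" is a list that holds one entry, the list of rows, each a list of 5 numbers: the shift along the tool's x, y, z in m, then the turn about the tool's z in degrees, then the finger opening in m, from 0 to 0.0878. In form: [[[dx, dy, dz, turn, fingers], ...]]. A call has 1 to 20 rows; each row shifts and turns the commanded pose from where the row before left it, along the tool's axes as they then stand; what a row does not reach is not made up. A row lasts 1/10 s, in which the tool goes at most 50 mm and 8.59 degrees, less where a joint would pass 70% of its speed; a pose out of reach is approached as far as the arm can. A call is refused whole if a number of a shift passes 0.05 or a number of a turn 8.59, either way. A call with a gripper value outside its range is refused whole. The fingers move at their own pace and stop on an object; "force" is the grip in N (left out, the last holds). Time passes only in rows, so rows that do not move let the fingers close. It gives the time, the measured TCP pose, the force and the opening at its end, in the units of the state.
- ctrl.state(): the state, without advancing time (a new reading comes with each control period).
- ctrl.snapshot(name): name is "side" or "top" or "wrist"; returns the picture (480x640x3 uint8, red, green, blue); there is no depth.
- ctrl.camera_params(name): a dict with "fx", "fy", "cx", "cy" (pixels), "rvec" (rotation vector, rad) and "tvec" (3), from world to camera coordinates, as OpenCV has them; the wrist camera has in their place "mount" (4x4, takes a point from camera to tool coordinates, whose origin is the TCP and whose axes are the tool frame's). Camera axes: x right, y down, z forward; pixel columns grow to the right and rows downward; lengths in m; the calibration is good to about 2 mm. A picture is of the moment at which its call begins: read the wrist's pose just before it. camera_params takes no time and is no camera call.
- ctrl.hand_in(): hands the job in, once; it reports no verdict.
The state is a dict: "clock": time; "joints": joint angles; "qvel": joint speeds; "joint_efforts": joint torques, N m; "tool_pos": TCP position; "tool_rot": TCP orientation; "contact_force": force on the tool from outside, world axes, zero at the start; "torque": the same for the moment, N m; "finger_gap": finger opening in m.
Only numpy, scipy, OpenCV 4.12 (cv2) and the standard library are available. Lean on these libraries where they do the work, as an engineer would, in place of code of your own. Each camera call takes 0.05 s, during which the arm holds its last target.

## Working session

There is one attempt and no reset: what is moved stays moved. The work goes in short steps, Python scripts to look and compute and a tool call to move; the robot and the scene stay as the last step left them, time stands still between calls to the robot, and variables do not carry over. Pictures are saved under pics/ and viewed, and the job is handed in when it is done.

Besides the shell and the picture viewer there is one more tool, called after "Call:" by a JSON object that holds its "name" and its "arguments", one argument or row to a line. jog_arm: Moves the arm, as the interface text tells. Its arguments: {"type":"object","properties":{"increments":{"type":"array"},"force":{"type":"number"}},"required":["increments"]}

```bash
ls; mkdir -p pics
cat > h.py <<'E'
import numpy as np, cv2
from workcell import ctrl
from scipy.spatial.transform import Rotation as R
def snap(name,fn):
    im=ctrl.snapshot(name); cv2.imwrite(f'pics/{fn}.png',im[:,:,::-1]); return im
def cam(name):
    p=ctrl.camera_params(name); K=np.array([[p['fx'],0,p['cx']],[0,p['fy'],p['cy']],[0,0,1]])
    if 'rvec' in p:
        Rm=cv2.Rodrigues(np.array(p['rvec'],float))[0]; t=np.array(p['tvec'],float).ravel()
        return K,Rm,t
    s=ctrl.state(); M=np.array(p['mount']); T=np.eye(4); T[:3,:3]=R.from_euler('xyz',s['tool_rot']).as_matrix(); T[:3,3]=s['tool_pos']
    W=np.linalg.inv(T@M); return K,W[:3,:3],W[:3,3]
def ray(c,uv):
    K,Rm,t=c; d=np.linalg.inv(K)@np.array([uv[0],uv[1],1.]); return -Rm.T@t, Rm.T@d
def onz(c,uv,z):
    o,d=ray(c,uv); return o+d*(z-o[2])/d[2]
def proj(c,P):
    K,Rm,t=c; q=K@(Rm@np.asarray(P,float)+t); return q[:2]/q[2]
def tri(c1,u1,c2,u2):
    o,d=ray(c1,u1); p,e=ray(c2,u2); A=np.stack([d,-e],1); s=np.linalg.lstsq(A,p-o,rcond=None)[0]
    a=o+d*s[0]; b=p+e*s[1]; return (a+b)/2, np.linalg.norm(a-b)
E
python3 - <<'E'
from h import *
for n in ['top','side','wrist']:
    snap(n,n+'0'); print(n,ctrl.camera_params(n))
    if n!='wrist': c=cam(n); print(-c[1].T@c[2])
print(ctrl.state())
E
```

```text
pics
top {'fx': 462.9151540887748, 'fy': 462.9151540887748, 'cx': 318.7135068250611, 'cy': 242.1325264026939, 'rvec': array([ 2.17911302, -2.1828909 ,  0.0880936 ]), 'tvec': array([-0.00724132,  0.52418298,  1.36293422])}
[ 0.4136812  -0.00692674  1.40043914]
side {'fx': 590.2184429548138, 'fy': 590.2184429548138, 'cx': 323.1932397978701, 'cy': 236.1373331955182, 'rvec': array([ 0.36719747, -2.78383414,  1.16693463]), 'tvec': array([0.5005833 , 0.15532933, 1.59632546])}
[0.2170657  1.12400322 1.22982318]
wrist {'fx': 405.8980097672858, 'fy': 405.8980097672858, 'cx': 314.26455559575373, 'cy': 235.25093988272096, 'mount': array([[ 9.99999429e-01, -2.06748442e-04, -1.04875575e-03,
         9.65175880e-04],
       [ 5.05507574e-04,  9.55941971e-01,  2.93555264e-01,
        -8.17782286e-02],
       [ 9.41857548e-04, -2.93555627e-01,  9.55941529e-01,
        -1.83698882e-01],
       [ 0.00000000e+00,  0.00000000e+00,  0.00000000e+00,
         1.00000000e+00]])}
{'clock': 0.15, 'joints': array([-1.26300226e+00,  4.23681728e-01,  1.63050107e+00, -1.49344982e-05,
        1.08854831e+00, -1.90479911e-02]), 'qvel': array([ 0.00086168, -0.00016614, -0.00462234, -0.00050583,  0.00105423,
        0.00226015]), 'joint_efforts': array([-5.82020803e-04, -5.44985282e+01, -2.73920721e+01,  6.43698452e-02,
        2.05570192e-02, -7.33237607e-05]), 'tool_pos': array([ 0.20051787, -0.59149866,  0.20237526]), 'tool_rot': array([-3.14158419e+00,  1.13850047e-03, -1.24394733e+00]), 'contact_force': array([-0.00944377, -0.24214427, -0.29233811]), 'torque': array([-0.04170955, -0.01949279, -0.02389516]), 'finger_gap': 0.08783857667013768}
```

View pics/top0.png

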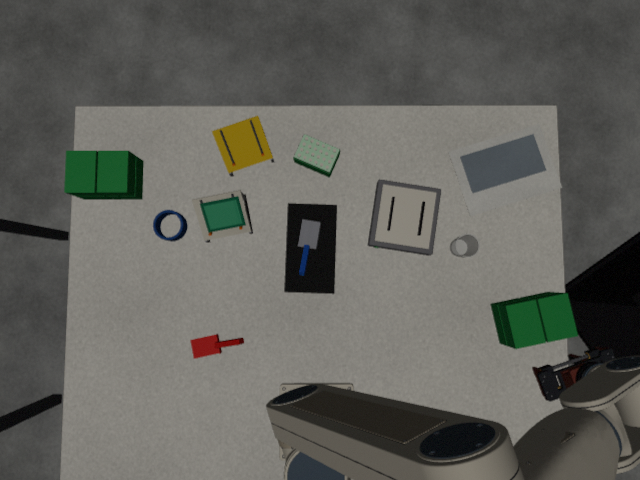

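View pics/side0.png

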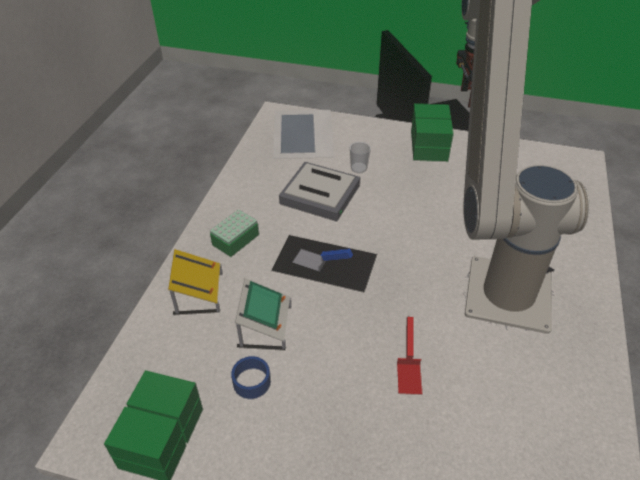

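View pics/wrist0.png

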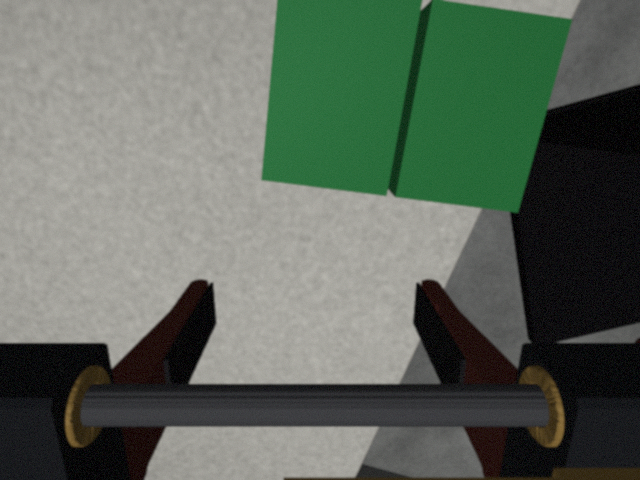

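Run:
```python
import cv2,numpy as np
im=cv2.imread('pics/top0.png'); c=cv2.resize(im[90:310,140:490],None,fx=2.2,fy=2.2,interpolation=cv2.INTER_CUBIC); cv2.imwrite('pics/crop0.png',c)
from h import *
hsv=cv2.cvtColor(im,cv2.COLOR_BGR2HSV); c=cam('top')
# blue handle / blade
roi=np.zeros(im.shape[:2],np.uint8); roi[205:292,287:336]=1
blue=((hsv[...,0]>100)&(hsv[...,0]<130)&(hsv[...,1]>150)&(roi>0)).astype(np.uint8)
grey=((hsv[...,2]>70)&(hsv[...,1]<90)&(roi>0)).astype(np.uint8)
for n,m,z in (('handle',blue,.06),('blade',grey,.005)):
    k=max(cv2.findContours(m,0,2)[0],key=cv2.contourArea); r=cv2.minAreaRect(k); b=cv2.boxPoints(r)
    print(n,r,cv2.contourArea(k)); print(np.array([onz(c,p,z) for p in b]).round(4)); print(onz(c,r[0],z))
m=((hsv[...,0]>65)&(hsv[...,0]<95)&(hsv[...,1]>100)).astype(np.uint8); m[:, :190]=0; m[:,260:]=0
k=max(cv2.findContours(m,0,2)[0],key=cv2.contourArea); r=cv2.minAreaRect(k); b=cv2.boxPoints(r); print('plate',r); print(np.array([onz(c,p,.08) for p in b]).round(4))
for p in [(388,198),(391,232),(422,203),(421,235)]: print(onz(c,p,.059))
```

```text
handle ((303.7884521484375, 260.05767822265625), (6.275716304779053, 30.790233612060547), 11.309932708740234) 156.5
[[0.4272 0.0528 0.06  ]
 [0.5147 0.0354 0.06  ]
 [0.5111 0.0175 0.06  ]
 [0.4237 0.035  0.06  ]]
[0.46904139 0.03519804 0.06      ]
blade ((308.6891784667969, 233.86485290527344), (18.083887100219727, 26.797035217285156), 9.462321281433105) 432.5
[[ 0.5151  0.0558  0.005 ]
 [ 0.5955  0.0425  0.005 ]
 [ 0.5863 -0.0116  0.005 ]
 [ 0.506   0.0019  0.005 ]]
[0.55061771 0.02214993 0.005     ]
plate ((222.46153259277344, 213.80767822265625), (29.22130012512207, 39.02710723876953), 78.69007110595703)
[[0.6322 0.3323 0.08  ]
 [0.6543 0.2224 0.08  ]
 [0.5711 0.2049 0.08  ]
 [0.5492 0.3143 0.08  ]]
[ 0.65049029 -0.21133868  0.059     ]
[ 0.55037039 -0.21870445  0.059     ]
[ 0.63553147 -0.31067842  0.059     ]
[ 0.5414465  -0.30592453  0.059     ]
```

View pics/crop0.png

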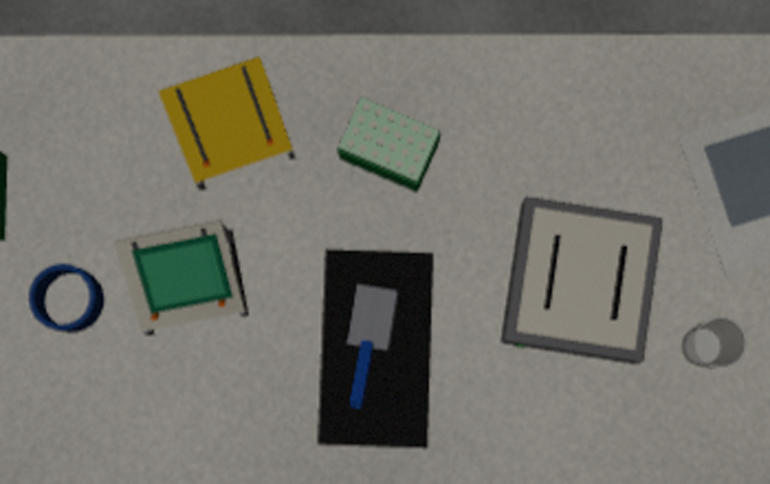

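Call:
{"name": "jog_arm", "arguments": {
  "increments": [
    [[0, 0, -0.05, 7, 0.0878], [0, 0, -0.05, 7, 0.0878], [0, 0, -0.05, 7, 0.0878], [0, 0, -0.05, 7, 0.0878], [-0.033, -0.031, 0, 0, 0.0878], [-0.033, -0.031, 0, 0, 0.0878], [-0.033, -0.031, 0, 0, 0.0878], [-0.033, -0.031, 0, 0, 0.0878], [-0.033, -0.031, 0, 0, 0.0878], [-0.033, -0.031, 0, 0, 0.0878], [-0.033, -0.031, 0, 0, 0.0878], [-0.033, -0.031, 0, 0, 0.0878], [-0.033, -0.031, 0, 0, 0.0878], [-0.033, -0.031, 0, 0, 0.0878], [-0.033, -0.031, 0, 0, 0.0878], [-0.033, -0.031, 0, 0, 0.0878], [0, 0, 0.05, 0, 0.0878], [0, 0, 0.05, 0, 0.0878], [0, 0, 0.05, 0, 0.0878], [0, 0, 0, 0, 0.0878]]
  ]
}}

```text
clock: 2.15
tool_pos: [0.6272, -0.2589, 0.2449]
tool_rot: [3.128, 0.003, -1.732]
contact_force: [-0.3, 0.4, -0.7]
finger_gap: 0.0874
```

Run:
```python
from h import *
s=ctrl.state();print(s['tool_pos'],s['tool_rot'],s['qvel'].round(3)); snap('wrist','w1');
```

```text
[ 0.62716666 -0.25888052  0.24487151] [ 3.12765111  0.00349303 -1.7323466 ] [-0.004 -0.07  -0.122 -0.001  0.089  0.001]
```

View pics/w1.png

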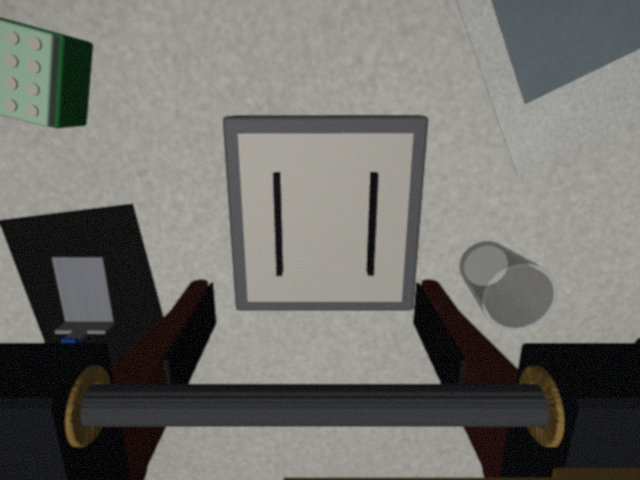

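```bash
cat >> h.py <<'E'
def rails(im,c,z=.059):
    g=cv2.cvtColor(im,cv2.COLOR_RGB2GRAY); m=(g<75).astype(np.uint8); m[:140]=0;m[295:]=0;m[:,:245]=0;m[:,405:]=0
    out=[]
    for k in cv2.findContours(m,0,2)[0]:
        if cv2.contourArea(k)>200:
            r=cv2.minAreaRect(k); b=cv2.boxPoints(r); b=b[np.argsort(b[:,1])]; out.append((b[:2].mean(0),b[2:].mean(0),r[1]))
    return out
E
python3 - <<'E'
from h import *
s=ctrl.state(); c=cam('wrist'); im=ctrl.snapshot('wrist')
print(s['tool_pos'],s['tool_rot'],s['qvel'].round(3))
P=[]
for a,b,w in rails(im,c):
    A,B=onz(c,a,.059),onz(c,b,.059); P+=[A,B]; d=A-B; print(a,b,w,A.round(4),B.round(4),np.linalg.norm(d),np.degrees(np.arctan2(d[1],d[0])))
print('centre',np.mean(P,0))
E
```

```text
[ 0.62955809 -0.2600503   0.24964341] [ 3.13409425e+00  1.90681804e-03 -1.73261061e+00] [-0.003 -0.063 -0.1    0.003  0.02   0.001]
[371.94107 175.91422] [367.7695  276.03204] (6.869039058685303, 100.2047119140625) [ 0.6436 -0.316   0.059 ] [ 0.5449 -0.2999  0.059 ] 0.1000393607270518 -9.229724166968744
[275.64563 175.95158] [278.58948 276.04144] (100.13316345214844, 6.232598781585693) [ 0.6579 -0.2282  0.059 ] [ 0.5591 -0.2121  0.059 ] 0.1000856667957438 -9.261104665576578
centre [ 0.60138494 -0.26406329  0.059     ]
```

Call:
{"name": "jog_arm", "arguments": {
  "increments": [
    [[-0.0474, 0.0086, -0.025, 0, 0.0878], [-0.0474, 0.0086, -0.025, 0, 0.0878], [-0.0474, 0.0086, 0, 0, 0.0878], [-0.0474, 0.0086, 0, 0, 0.0878], [-0.0474, 0.0086, 0, 0, 0.0878], [-0.0474, 0.0086, 0, 0, 0.0878], [-0.0474, 0.0086, 0, 0, 0.0878], [-0.0474, 0.0086, 0, 0, 0.0878], [-0.0474, 0.0086, 0, 0, 0.0878], [-0.0474, 0.0086, 0, 0, 0.0878], [-0.0474, 0.0086, 0, 0, 0.0878], [0, 0, 0, -7, 0.0878], [0, 0, 0, -7, 0.0878], [0, 0, 0, -7, 0.0878], [0, 0, 0, 0, 0.0878], [0, 0, 0, 0, 0.0878]]
  ]
}}

```text
clock: 3.85
tool_pos: [0.6236, 0.2615, 0.3021]
tool_rot: [-3.137, 0.001, -1.37]
contact_force: [0.2, -0.0, -0.7]
finger_gap: 0.0878
```

Run:
```python
from h import *
s=ctrl.state();print(s['tool_pos'],s['tool_rot'],s['qvel'].round(3)); snap('wrist','w2');
```

```text
[0.62362287 0.26146623 0.30214491] [-3.13722265e+00  7.47603763e-04 -1.36968778e+00] [-0.004  0.012  0.014  0.    -0.005 -0.001]
```

View pics/w2.png

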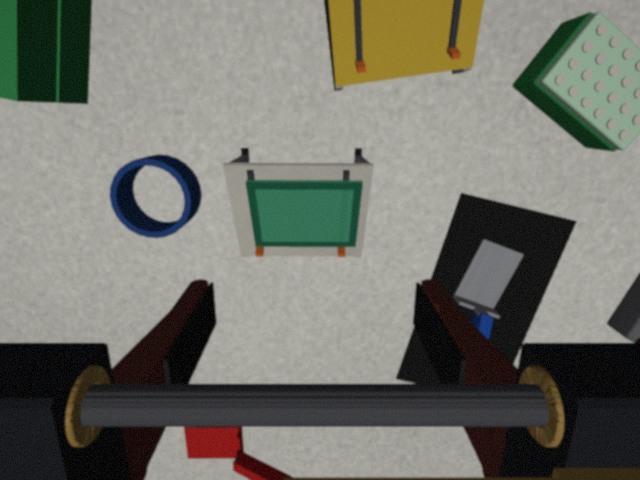

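Run:
```python
from h import *
im=cv2.imread('pics/w2.png'); c=cam('wrist')
cv2.imwrite('pics/crop2.png',cv2.resize(im[140:275,210:390],None,fx=4.4,fy=4.4,interpolation=cv2.INTER_CUBIC))
hsv=cv2.cvtColor(im,cv2.COLOR_BGR2HSV)
m=((hsv[...,0]>65)&(hsv[...,0]<95)&(hsv[...,1]>100)).astype(np.uint8); z=np.zeros_like(m); z[150:270,220:390]=m[150:270,220:390]
k=max(cv2.findContours(z,0,2)[0],key=cv2.contourArea); q=cv2.approxPolyDP(k,6,True)[:,0]; print('plate px',q)
o=((hsv[...,0]<15)&(hsv[...,1]>140)).astype(np.uint8); o[:235]=0;o[270:]=0
for k in cv2.findContours(o,0,2)[0]: print('stop',cv2.boundingRect(k))
```

```text
plate px [[247 181]
 [257 244]
 [354 244]
 [360 182]]
stop (465, 264, 1, 1)
stop (521, 249, 1, 1)
stop (339, 247, 6, 9)
stop (256, 247, 7, 9)
stop (544, 243, 1, 1)
stop (516, 242, 1, 1)
stop (532, 241, 1, 1)
stop (476, 238, 1, 1)
```

View pics/crop2.png

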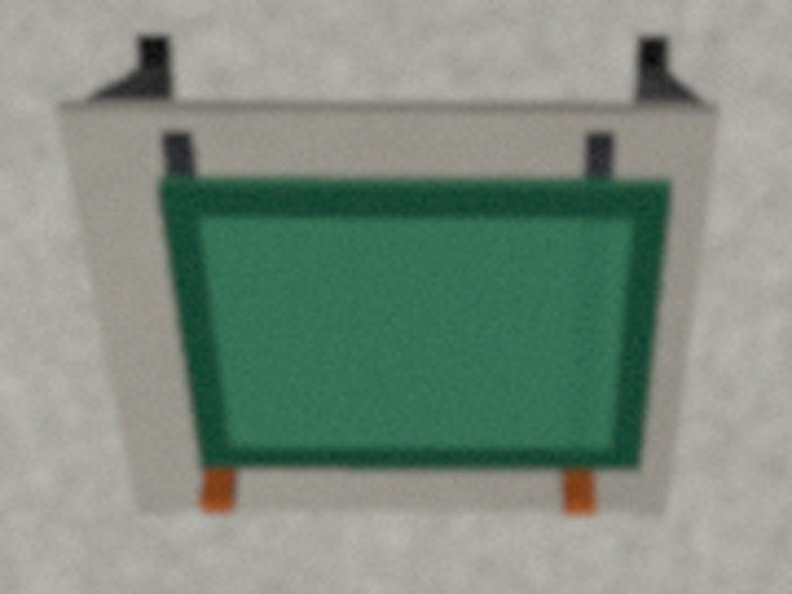

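Run:
```python
from h import *
c=cam('wrist'); f=lambda p:(np.array(p)/4.4+[210,140]-0.4)
LL,LR=onz(c,f((136,513)),.04),onz(c,f((669,515)),.04)
UL,UR=onz(c,f((61,103)),.105),onz(c,f((717,107)),.105)
print(LL,LR,UL,UR)
print('widths',np.linalg.norm(LL-LR),np.linalg.norm(UL-UR),'len',np.linalg.norm((UL+UR-LL-LR)/2))
def yaw(d): return np.degrees(np.arctan2(d[1],d[0]))
print('yaws',yaw(UL-LL),yaw(UR-LR),yaw(LL-LR)-90,yaw(UL-UR)-90, yaw((UL+UR-LL-LR)/2))
O=(LL+LR)/2; print('origin',O)
a=np.radians(12.); x=np.array([np.cos(a)*np.cos(np.pi/6),np.sin(a)*np.cos(np.pi/6),.5]); y=np.array([-np.sin(a),np.cos(a),0]); n=np.cross(x,y)
def onplane(p,h):
    o,d=ray(c,f(p)); t=((O+n*h-o)@n)/(d@n); P=o+d*t-O; return np.array([P@x,P@y])*1000
for nm,p,h in [('UL',(162,180),.0085),('UR',(671,182),.0085),('LR',(640,468),.0085),('LL',(202,466),.0085),('ribL',(178,133),.0045),('ribR',(600,133),.0045),('stL',(218,489),.018),('stR',(580,489),.018),('dUL',(61,103),0),('dUR',(717,107),0),('dLL',(136,513),0)]: print(nm,onplane(p,h).round(1))
```

```text
[0.52837072 0.32946071 0.04      ] [0.556058   0.19103819 0.04      ] [0.64179514 0.35086226 0.105     ] [0.66864553 0.21489188 0.105     ]
widths 0.14116436523626663 0.138596129627811 len 0.13231537923712783
yaws 10.685260299305233 11.962243027517804 11.3110404658009 11.170609022252492 11.322812224351233
origin [0.54221436 0.26024945 0.04      ]
UL [120.6  47.1]
UR [118.9 -61.1]
LR [ 27.2 -60.5]
LL [29.2 49. ]
ribL [129.9  42.9]
ribR [129.  -45.8]
stL [31.4 43.9]
stR [ 30.3 -44.9]
dUL [134.5  67.4]
dUR [132.1 -70.5]
dLL [ 1.2 70.5]
```

Call:
{"name": "jog_arm", "arguments": {
  "increments": [
    [[0, 0, 0, 7, 0.0878], [0, 0, 0, 7, 0.0878], [0, 0, 0, 7, 0.0878], [0.0409, 0.0142, 0.017, 0, 0.0878], [0.0409, 0.0142, 0.017, 0, 0.0878], [0.0409, 0.0142, 0.017, 0, 0.0878], [0.0409, 0.0142, 0.017, 0, 0.0878], [0.0409, 0.0142, 0.017, 0, 0.0878], [0.0409, 0.0142, 0.017, 0, 0.0878], [0, 0, 0, 0, 0.0878], [0, 0, 0, 0, 0.0878]]
  ]
}}

```text
clock: 5.0
tool_pos: [0.4993, 0.032, 0.1978]
tool_rot: [-3.14, 0.0, -1.737]
contact_force: [0.1, 1.0, 0.7]
finger_gap: 0.0874
```

Run:
```python
from h import *
s=ctrl.state();print(s['tool_pos'],s['tool_rot'],s['qvel'].round(3)); c=cam('wrist'); im=snap('wrist','w3')[:,:,::-1]
hsv=cv2.cvtColor(np.ascontiguousarray(im),cv2.COLOR_BGR2HSV)
blue=((hsv[...,0]>100)&(hsv[...,0]<130)&(hsv[...,1]>150)).astype(np.uint8)
grey=((hsv[...,2]>85)&(hsv[...,1]<90)).astype(np.uint8); grey[:, :230]=0; grey[:,400:]=0; 
for n,m,z in (('handle',blue,.058),('blade',grey,.005)):
    ks=sorted(cv2.findContours(m,0,2)[0],key=cv2.contourArea)[-3:]
    for k in ks:
        r=cv2.minAreaRect(k); b=cv2.boxPoints(r); print(n,cv2.contourArea(k),r); print(np.array([onz(c,p,z) for p in b]).round(4).tolist())
```

```text
[0.49927763 0.03202043 0.19781055] [-3.14039284e+00  4.91019541e-04 -1.73658780e+00] [ 0.034  0.006 -0.039  0.004 -0.002 -0.004]
handle 0.5 ((204.25003051757812, 310.7500305175781), (1.4142134189605713, 0.7071067094802856), 45.0)
[[0.4298, 0.143, 0.058], [0.4302, 0.1424, 0.058], [0.4291, 0.1418, 0.058], [0.4287, 0.1423, 0.058]]
handle 0.5 ((629.7500610351562, 8.750000953674316), (0.7071067094802856, 1.4142134189605713), 45.0)
[[0.6114, -0.2139, 0.058], [0.6119, -0.2145, 0.058], [0.6115, -0.2149, 0.058], [0.611, -0.2142, 0.058]]
handle 2276.0 ((316.4999694824219, 248.49996948242188), (20.999996185302734, 114.99998474121094), 0.0)
[[0.4192, 0.0528, 0.058], [0.5202, 0.0352, 0.058], [0.5174, 0.0185, 0.058], [0.4162, 0.0346, 0.058]]
blade 5651.0 ((316.0, 140.0), (92.0, 64.0), 90.0)
[[0.5985, 0.0423, 0.005], [0.5892, -0.013, 0.005], [0.5086, -0.0015, 0.005], [0.5185, 0.0576, 0.005]]
blade 9005.0 ((314.5, 452.0), (54.0, 169.0), 90.0)
[[0.2603, 0.169, 0.005], [0.2289, -0.0198, 0.005], [0.1508, -0.0116, 0.005], [0.1838, 0.1867, 0.005]]
blade 16383.5 ((314.5, 233.0), (169.0, 302.0), 0.0)
[[0.3137, 0.1566, 0.005], [0.6159, 0.0868, 0.005], [0.5916, -0.0581, 0.005], [0.2834, -0.0256, 0.005]]
```

View pics/w3.png

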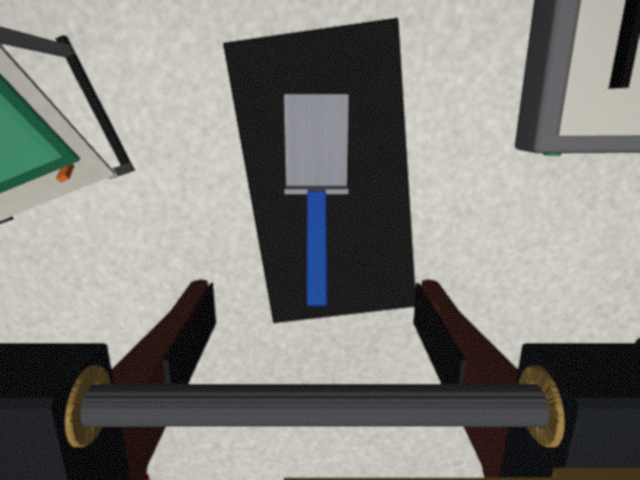

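Call:
{"name": "jog_arm", "arguments": {
  "increments": [
    [[0.0014, 0.011, 0.037, 0, 0.0878], [0, 0.011, 0.037, 0, 0.0878], [0, 0, 0.037, 0, 0.0878], [0, 0, 0.037, 0, 0.0878], [0, 0, 0, 0, 0.0878], [0, 0, 0, 0, 0.0878], [0, 0, 0, 0, 0.05], [0, 0, 0, 0, 0.03], [0, 0, 0, 0, 0.02], [0, 0, 0, 0, 0.0], [0, 0, 0, 0, 0.0], [0, 0, 0, 0, 0.0], [0, 0, 0, 0, 0.0]]
  ],
  "force": 50
}}

```text
clock: 6.35
tool_pos: [0.4769, 0.0349, 0.0491]
tool_rot: [-3.142, 0.0, -1.733]
contact_force: [-0.6, -0.4, -0.0]
finger_gap: 0.0353
```

Run:
```python
from h import *
s=ctrl.state();print(s['tool_pos'],s['tool_rot'],s['contact_force'],s['finger_gap']); snap('wrist','w4')
```

```text
[0.47685152 0.0348808  0.04909479] [-3.14157003e+00  2.12888823e-05 -1.73273677e+00] [-0.57317093 -0.39578283 -0.03631527] 0.0353120792397549
```

View pics/w4.png

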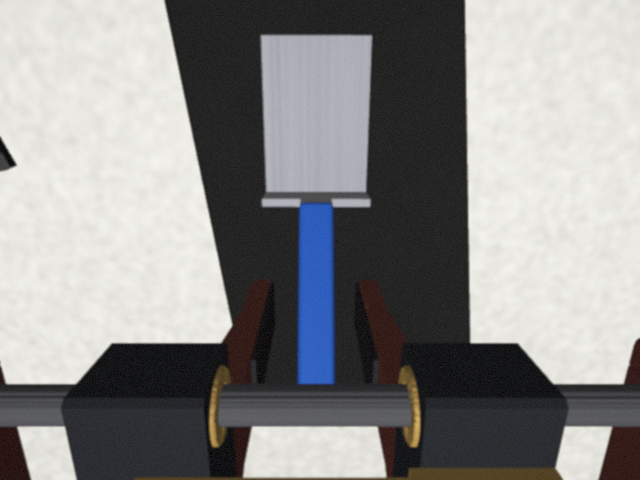

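Call:
{"name": "jog_arm", "arguments": {
  "increments": [
    [[0, 0, 0, 0, 0.0], [0, 0, 0, 0, 0.0], [0, 0, 0, 0, 0.0], [0, 0, 0, 0, 0.0], [0, 0, 0, 0, 0.0], [0, 0, 0, 0, 0.0]]
  ],
  "force": 50
}}

```text
clock: 7.0
tool_pos: [0.4768, 0.0349, 0.049]
tool_rot: [3.141, -0.0, -1.733]
contact_force: [-0.4, 0.1, -0.7]
finger_gap: 0.0143
```

```bash
cat >> h.py <<'E'
def bladepx(fn):
    im=np.ascontiguousarray(snap('wrist',fn)[:,:,::-1]); return im
E
python3 - <<'E'
from h import *
s=ctrl.state();print(s['tool_pos'],s['tool_rot'],s['contact_force'],s['finger_gap']); snap('wrist','w5')
E
```

```text
[0.47676309 0.03491013 0.04898161] [ 3.14140921e+00 -3.61630138e-05 -1.73266730e+00] [-0.44873743  0.08015676 -0.73884415] 0.014276623076734787
```

Call:
{"name": "jog_arm", "arguments": {
  "increments": [
    [[0, 0, -0.01, 0, 0.0], [0, 0, -0.02, 0, 0.0], [0, 0, -0.03, 0, 0.0], [0, 0, -0.03, 0, 0.0], [0, 0, -0.02, 0, 0.0], [0, 0, 0, 0, 0.0], [0, 0, 0, 0, 0.0]]
  ],
  "force": 50
}}

```text
clock: 7.75
tool_pos: [0.4767, 0.0349, 0.1592]
tool_rot: [-3.141, 0.0, -1.733]
contact_force: [-0.1, -0.7, -1.7]
finger_gap: 0.0144
```

Run:
```python
from h import *
s=ctrl.state();print(s['tool_pos'],s['tool_rot'],s['contact_force'],s['torque'],s['finger_gap']); snap('wrist','w6')
a=cv2.imread('pics/w5.png');b=cv2.imread('pics/w6.png'); cv2.imwrite('pics/w56.png',np.hstack([a[0:300,200:430],b[0:300,200:430]]))
```

```text
[0.47668638 0.0349358  0.15917265] [-3.14090807e+00  1.66153292e-04 -1.73262604e+00] [-0.08307042 -0.69984237 -1.66352096] [0.05050071 0.08531262 0.03094023] 0.014355222299481942
```

View pics/w56.png

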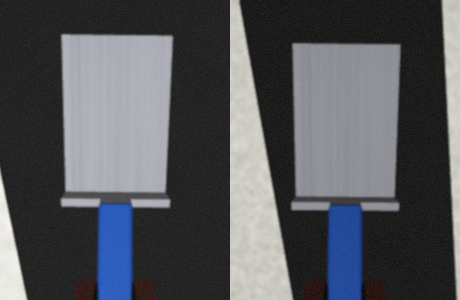

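```bash
cat >> h.py <<'E'
from scipy.optimize import brentq
def tiprow(th,f0=.118,d0=.053):
    # tool coords: forward = -y, down=+z ; pivot at TCP z-0.008 ; th = tip-down pitch (rad)
    p=ctrl.camera_params('wrist'); Mi=np.linalg.inv(np.array(p['mount']))
    f=f0*np.cos(th)-d0*np.sin(th); d=d0*np.cos(th)+f0*np.sin(th)
    q=Mi@np.array([0,-f,-.008+d,1.]); return p['fy']*q[1]/q[2]+p['cy']
E
python3 - <<'E'
from h import *
def edge(fn):
    g=cv2.imread(f'pics/{fn}.png',0).astype(float)[:150,280:350].mean(1); d=np.gradient(g); i=np.argmax(d); 
    w=d[i-3:i+4]; return (w*np.arange(i-3,i+4)).sum()/w.sum()
r5,r6=edge('w5'),edge('w6'); print(r5,r6)
for t in (-2,0,2,4,6): print(t,tiprow(np.radians(t)))
E
```

```text
34.51564989463945 43.35762441774945
-2 31.862925681577963
0 37.18630363618337
2 42.565829100233344
4 47.9933296541825
6 53.461532120489665
```

Call:
{"name": "jog_arm", "arguments": {
  "increments": [
    [[0, 0, 0, -3.0, 0.0], [0, 0, 0, -5.0, 0.0], [0, 0, 0, -5.0, 0.0], [0, 0, 0, -5.0, 0.0], [0, 0, 0, -2.6, 0.0], [-0.015, 0.002, 0, 0, 0.0], [-0.03, 0.004, 0, 0, 0.0], [-0.038, 0.005, 0, 0, 0.0], [-0.038, 0.005, 0, 0, 0.0], [-0.038, 0.005, 0, 0, 0.0], [-0.03, 0.004, 0, 0, 0.0], [-0.0137, 0.0024, 0, 0, 0.0], [0, 0, 0, 0, 0], [0, 0, 0, 0, 0]]
  ],
  "force": 60
}}

```text
clock: 9.2
tool_pos: [0.4098, 0.2276, 0.1583]
tool_rot: [3.14, -0.001, -1.373]
contact_force: [-0.6, -0.5, -1.4]
finger_gap: 0.0142
```

Run:
```python
from h import *
s=ctrl.state();print(s['tool_pos'],s['tool_rot'],s['contact_force'],s['torque'],s['finger_gap']); snap('wrist','w7')
snap('side','s7')
```

```text
[0.40984117 0.22760637 0.15829322] [ 3.14008952e+00 -7.70310968e-04 -1.37251274e+00] [-0.59076861 -0.48613282 -1.41261412] [-0.00644994  0.05293478 -0.02371454] 0.014157456692472772
```

View pics/w7.png

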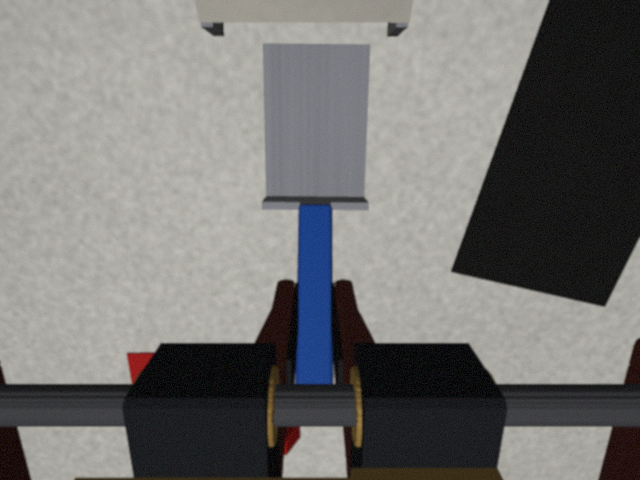

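View pics/s7.png

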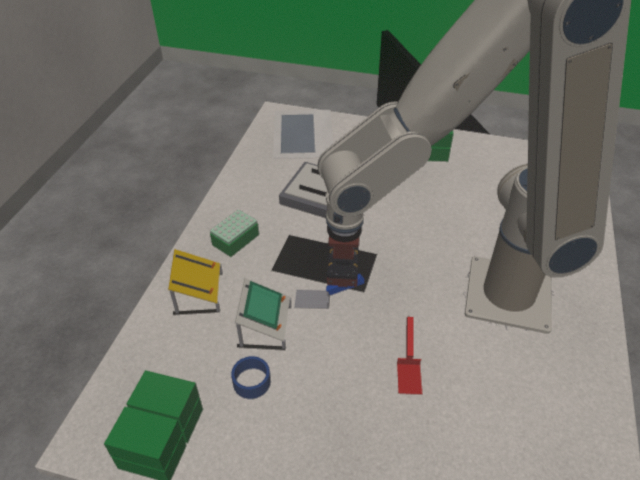

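Run:
```python
from h import *
c=cam('wrist'); 
d=np.array([.9806,.1959,0]);l=np.array([-.1959,.9806,0]); O=np.array([.5434,.2548,.04])
print('low edge mid(plate line)',proj(c,O),'deck corners',proj(c,O+l*.0755),proj(c,O-l*.0645))
print('tip',proj(c,np.array([.5232,.2502,.1065])))
im=cv2.imread('pics/w7.png'); print(im[10:40:1,300].sum(1)//3); print(im[8,185:215].sum(1)//3,im[8,400:425].sum(1)//3)
```

```text
low edge mid(plate line) [311.71130255  26.3785248 ] deck corners [199.49255651  26.528408  ] [407.62068344  26.25042494]
tip [312.052006    44.84399565]
[148 148 148 149 153 150 148 150 151 146 154 157 164 168 174 172 173 172
 177 176 175 176 175 175 169 167 171 166 167 167]
[164 164 165 161 167 167 167 167 172 173 169 162 149 151 150 147 149 149
 144 150 151 149 150 147 151 151 152 144 150 148] [144 140 144 142 143 145 142 142 145 144 146 155 164 169 173 168 170 167
 169 167 171 171 168 171 170]
```

Call:
{"name": "jog_arm", "arguments": {
  "increments": [
    [[-0.0025, -0.013, 0.01, 0, 0.0], [0, -0.014, 0.02, 0, 0.0], [0, 0, 0.015, 0, 0.0], [0, 0, 0.007, 0, 0.0], [0, 0, 0, 0, 0], [0, 0, 0, 0, 0]]
  ],
  "force": 60
}}

```text
clock: 9.9
tool_pos: [0.4364, 0.2356, 0.1074]
tool_rot: [-3.141, 0.0, -1.374]
contact_force: [0.5, -0.8, -0.2]
finger_gap: 0.0142
```

Run:
```python
from h import *
s=ctrl.state();print(s['tool_pos'],s['tool_rot'],s['contact_force'],s['torque'],s['finger_gap']); snap('wrist','w8')
```

```text
[0.43635181 0.23563615 0.10737418] [-3.14149160e+00  3.18111885e-05 -1.37388175e+00] [ 0.46960337 -0.76852146 -0.17143618] [0.03483548 0.06174392 0.05768565] 0.014230310289157156
```

View pics/w8.png

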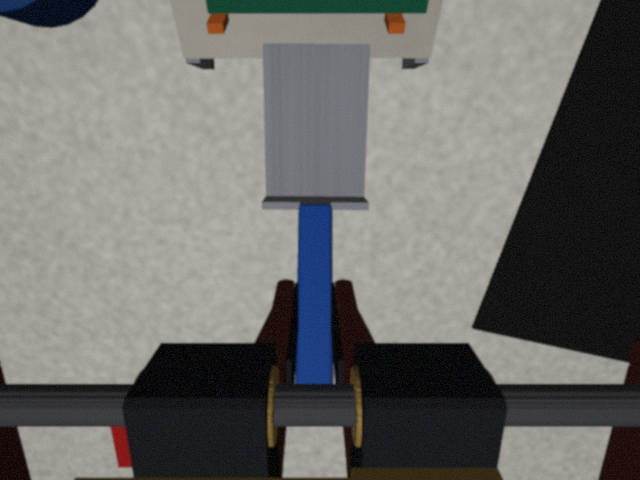

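Call:
{"name": "jog_arm", "arguments": {
  "increments": [
    [[0, 0, 0.005, 0, 0.0], [0, 0, 0.004, 0, 0.0], [0, 0, 0.002, 0, 0.0], [0, 0, 0.002, 0, 0], [0, 0, 0.002, 0, 0], [0, 0, 0.002, 0, 0]]
  ],
  "force": 60
}}

```text
clock: 10.55
tool_pos: [0.4339, 0.2352, 0.0895]
tool_rot: [3.137, -0.001, -1.373]
contact_force: [-8.5, -2.0, 3.5]
finger_gap: 0.0147
```

Run:
```python
from h import *
s=ctrl.state();print(s['tool_pos'],s['tool_rot'],s['contact_force'],s['torque'],s['finger_gap']); snap('wrist','w9')
```

```text
[0.43387164 0.23521088 0.08946442] [ 3.13675639e+00 -8.97387841e-04 -1.37330235e+00] [-8.50348242 -2.02083263  3.47397302] [-0.20618022  1.66604264  0.09082784] 0.01465407380207459
```

View pics/w9.png

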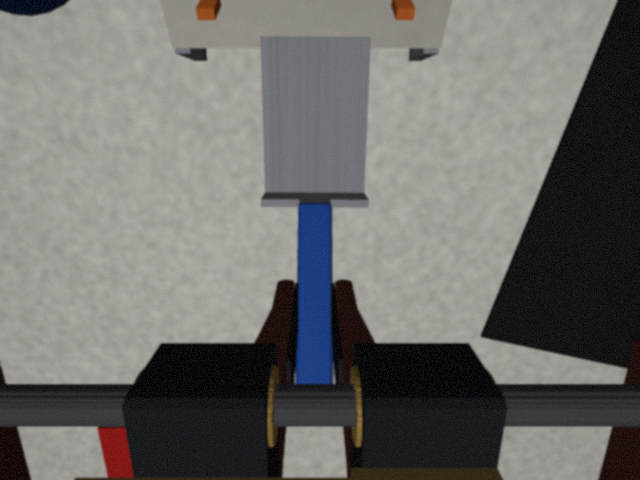

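Call:
{"name": "jog_arm", "arguments": {
  "increments": [
    [[0, 0.002, 0.002, 0, 0.0], [0, 0.002, 0.003, 0, 0.0], [0, 0.0015, 0.003, 0, 0.0], [0, 0.0015, 0.003, 0, 0], [0, 0.0015, 0.003, 0, 0], [0, 0.0015, 0.003, 0, 0], [0, 0, 0, 0, 0]]
  ],
  "force": 60
}}

```text
clock: 11.3
tool_pos: [0.4259, 0.2339, 0.0727]
tool_rot: [3.141, -0.0, -1.373]
contact_force: [-4.9, -0.3, 4.0]
finger_gap: 0.014
```

Run:
```python
from h import *
s=ctrl.state();print(s['tool_pos'],s['tool_rot'],s['contact_force'],s['torque'],s['finger_gap']); snap('wrist','w10')
```

```text
[0.42588305 0.23391157 0.07269039] [ 3.14082082e+00 -2.01393786e-04 -1.37309063e+00] [-4.87248698 -0.31182507  4.04470909] [-0.11709995  0.66054356 -0.01934664] 0.013954250018212188
```

View pics/w10.png

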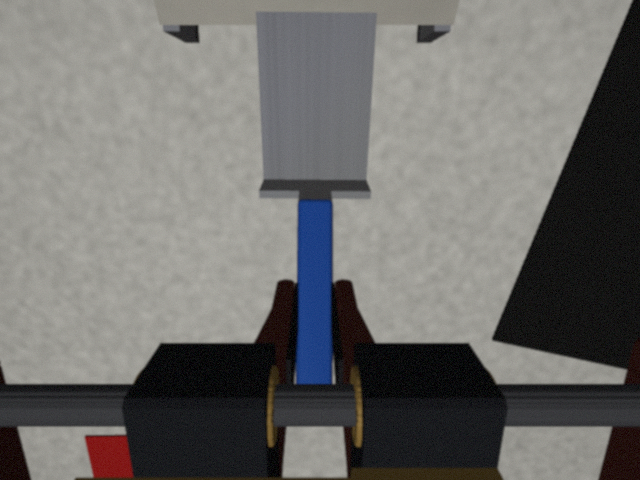

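Call:
{"name": "jog_arm", "arguments": {
  "increments": [
    [[0, 0.0015, 0.003, 0, 0.0], [0, 0.0015, 0.003, 0, 0.0], [0, 0.0015, 0.003, 0, 0.0], [0, 0.0015, 0.003, 0, 0], [0, 0.0015, 0.003, 0, 0], [0, 0, 0, 0, 0], [0, 0, -0.01, 0, 0], [0, 0, -0.01, 0, 0], [0, 0, 0, 0, 0]]
  ],
  "force": 60
}}

```text
clock: 12.25
tool_pos: [0.4199, 0.233, 0.0795]
tool_rot: [-3.139, 0.001, -1.373]
contact_force: [1.0, 0.4, -0.4]
finger_gap: 0.0144
```

Run:
```python
from h import *
s=ctrl.state();print(s['tool_pos'],s['tool_rot'],s['contact_force'],s['torque'],s['finger_gap']); snap('wrist','w11'); snap('side','s11')
a=cv2.imread('pics/s11.png')[230:360,200:400]; cv2.imwrite('pics/s11c.png',cv2.resize(a,None,fx=4,fy=4))
```

```text
[0.41987291 0.23304578 0.07953999] [-3.13933871e+00  7.04193369e-04 -1.37323367e+00] [ 0.99078219  0.4010767  -0.41288804] [-0.008475    0.11196679 -0.02295678] 0.014365340005191674
```

View pics/w11.png

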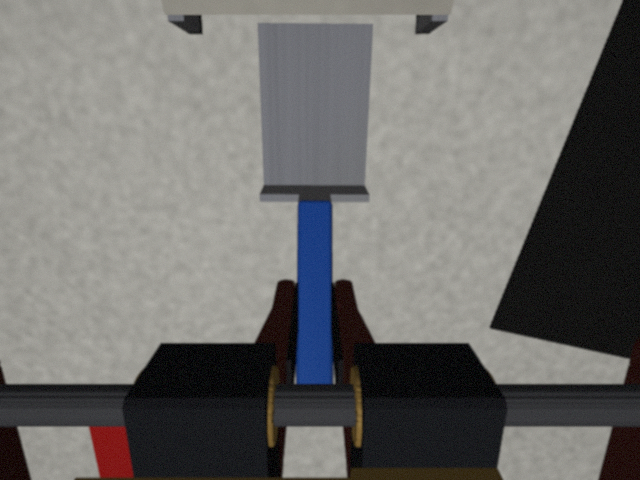

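View pics/s11c.png

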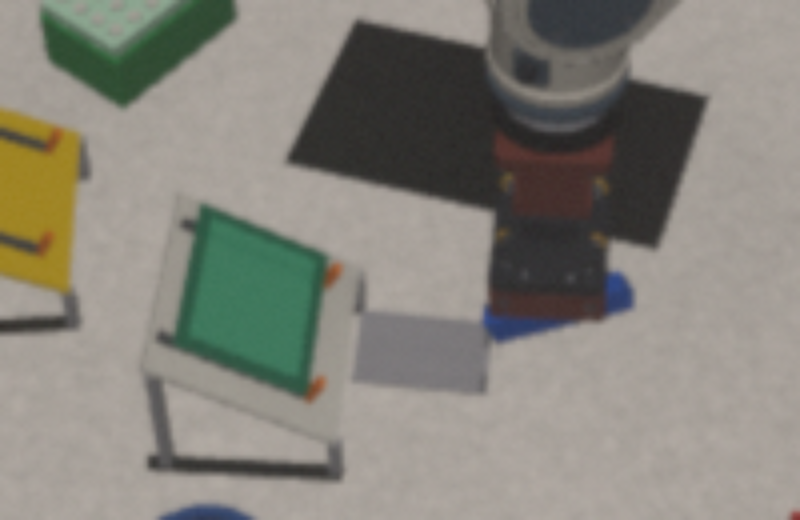

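Call:
{"name": "jog_arm", "arguments": {
  "increments": [
    [[0, 0, 0.01, 0, 0.0], [0, 0, 0.007, 0, 0.0], [0, 0.001, 0.003, 0, 0.0], [0, 0.0015, 0.003, 0, 0], [0, 0.0015, 0.003, 0, 0], [0, 0.0015, 0.003, 0, 0], [0, 0, 0, 0, 0], [0, 0, -0.01, 0, 0], [0, 0, -0.01, 0, 0], [0, 0, -0.01, 0, 0], [0, 0, 0, 0, 0]]
  ],
  "force": 60
}}

```text
clock: 13.45
tool_pos: [0.4149, 0.2322, 0.081]
tool_rot: [-3.138, 0.001, -1.373]
contact_force: [-0.3, -0.3, -1.2]
finger_gap: 0.0143
```

Run:
```python
from h import *
s=ctrl.state();print(s['tool_pos'],s['tool_rot'],s['contact_force'],s['torque'],s['finger_gap']); snap('wrist','w12')
```

```text
[0.41494485 0.23222561 0.08104551] [-3.13792277e+00  1.08964875e-03 -1.37316679e+00] [-0.25823294 -0.32654222 -1.17676929] [-0.04840729  0.04610817 -0.00763417] 0.01429365493783358
```

View pics/w12.png

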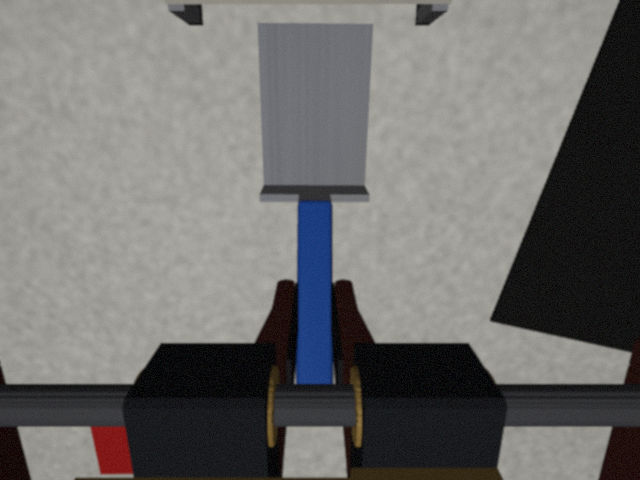

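Call:
{"name": "jog_arm", "arguments": {
  "increments": [
    [[0, 0, -0.006, 0, 0.0], [0, -0.009, 0, 0, 0.0], [0, -0.009, 0, 0, 0.0], [0, 0, 0, 0, 0], [0, 0, 0, 0, 0]]
  ],
  "force": 60
}}

```text
clock: 14.0
tool_pos: [0.4314, 0.235, 0.0847]
tool_rot: [3.141, -0.0, -1.373]
contact_force: [0.6, 0.7, -0.9]
finger_gap: 0.0138
```

Run:
```python
from h import *
s=ctrl.state();print(s['tool_pos'],s['tool_rot'],s['contact_force'],s['torque'],s['finger_gap']); snap('wrist','w13')
```

```text
[0.43140901 0.23496117 0.08466704] [ 3.14092487e+00 -1.58595122e-04 -1.37347409e+00] [ 0.62169206  0.74619191 -0.94283029] [-0.02317429  0.0707131   0.01658423] 0.01382139991435309
```

View pics/w13.png

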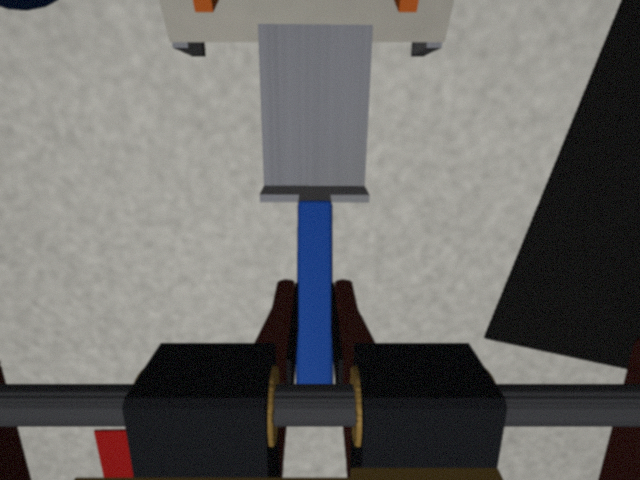

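Call:
{"name": "jog_arm", "arguments": {
  "increments": [
    [[0, 0, 0.003, 0, 0.0], [0, 0, 0, 0, 0.0], [0, -0.0035, -0.002, 0, 0.0], [0, -0.0035, -0.002, 0, 0], [0, 0, 0, 0, 0], [0, 0, 0, 0, 0]]
  ],
  "force": 60
}}

```text
clock: 14.65
tool_pos: [0.4385, 0.2365, 0.0862]
tool_rot: [-3.141, 0.0, -1.373]
contact_force: [0.0, -0.1, -0.1]
finger_gap: 0.0141
```

Run:
```python
from h import *
s=ctrl.state();print(s['tool_pos'],s['tool_rot'],s['contact_force'],s['torque'],s['finger_gap']); snap('wrist','w14')
```

```text
[0.43850224 0.23654454 0.08624784] [-3.14092560e+00  1.51858893e-04 -1.37322412e+00] [ 0.00611039 -0.12492952 -0.10851706] [-0.00763138  0.0769713   0.07452538] 0.014127673098672711
```

View pics/w14.png

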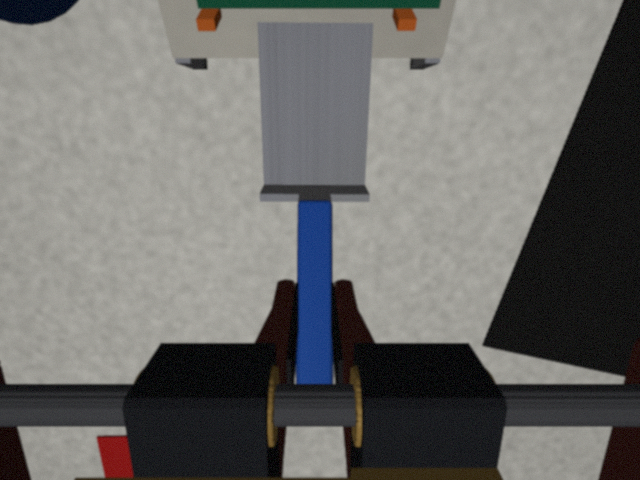

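Call:
{"name": "jog_arm", "arguments": {
  "increments": [
    [[0, -0.0034, -0.0019, 0, 0.0], [0, -0.0034, -0.0019, 0, 0.0], [0, -0.0035, -0.0018, 0, 0.0], [0, 0, 0, 0, 0], [0, 0, 0, 0, 0]]
  ],
  "force": 60
}}

```text
clock: 15.2
tool_pos: [0.4485, 0.2385, 0.0917]
tool_rot: [-3.141, 0.0, -1.373]
contact_force: [0.4, 0.3, -1.1]
finger_gap: 0.0145
```

Run:
```python
from h import *
s=ctrl.state();print(s['tool_pos'],s['tool_rot'],s['contact_force'],s['torque'],s['finger_gap']); snap('wrist','w15')
```

```text
[0.44852448 0.2385313  0.0917289 ] [-3.14111876e+00  1.02843030e-04 -1.37320742e+00] [ 0.4022493   0.26649609 -1.05652768] [ 0.01026661  0.06729087 -0.00953935] 0.014473893036112243
```

View pics/w15.png

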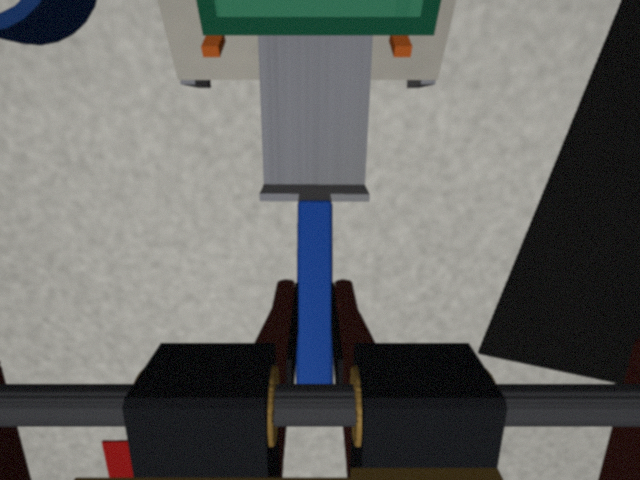

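Call:
{"name": "jog_arm", "arguments": {
  "increments": [
    [[0, 0.0012, -0.0025, 0, 0.0], [0, 0.0014, -0.003, 0, 0.0], [0, 0.0014, -0.003, 0, 0.0], [0, 0, 0, 0, 0], [0, 0, 0, 0, 0]]
  ],
  "force": 60
}}

```text
clock: 15.75
tool_pos: [0.4441, 0.2376, 0.1003]
tool_rot: [3.142, 0.0, -1.373]
contact_force: [-1.3, -0.0, -1.5]
finger_gap: 0.014
```

Run:
```python
from h import *
s=ctrl.state();print(s['tool_pos'],s['tool_rot'],s['contact_force'],s['torque'],s['finger_gap']); snap('wrist','w16'); snap('side','s16')
a=cv2.imread('pics/s16.png')[230:360,200:400]; cv2.imwrite('pics/s16c.png',cv2.resize(a,None,fx=4,fy=4))
```

```text
[0.44412417 0.23763609 0.10026546] [ 3.14153995e+00  2.03336706e-05 -1.37310099e+00] [-1.30450015 -0.00792599 -1.47418278] [-0.08243391  0.23560847 -0.02397938] 0.01403015485557408
```

View pics/w16.png

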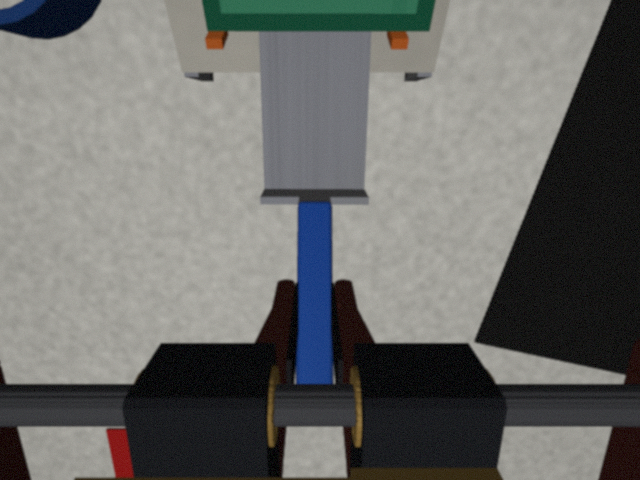

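View pics/s16c.png

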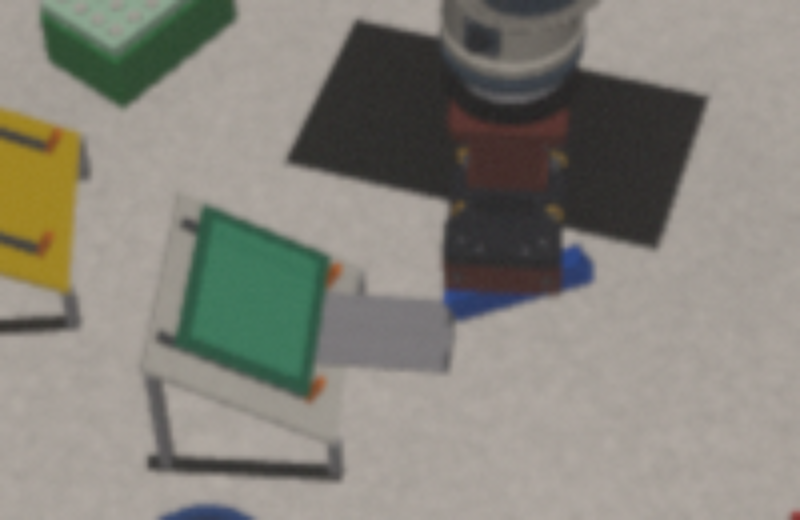

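Call:
{"name": "jog_arm", "arguments": {
  "increments": [
    [[0, 0.0013, -0.003, 0, 0.0], [0, 0.0012, -0.003, 0, 0.0], [0, 0.0012, -0.003, 0, 0.0], [0, 0.0011, -0.003, 0, 0.0], [0, 0, 0, 0, 0], [0, 0, 0, 0, 0]]
  ],
  "force": 60
}}

```text
clock: 16.45
tool_pos: [0.4397, 0.2368, 0.1123]
tool_rot: [-3.141, 0.0, -1.373]
contact_force: [0.7, 0.7, -0.3]
finger_gap: 0.014
```

Run:
```python
from h import *
s=ctrl.state();print(s['tool_pos'],s['tool_rot'],s['contact_force'],s['torque'],s['finger_gap']); snap('wrist','w17'); snap('side','s17')
a=cv2.imread('pics/s17.png')[230:360,200:400]; cv2.imwrite('pics/s17c.png',cv2.resize(a,None,fx=4,fy=4))
```

```text
[0.43968711 0.23676701 0.11232316] [-3.14121066e+00  9.44079111e-05 -1.37314231e+00] [ 0.6622998   0.67538921 -0.32389872] [-0.00769874  0.04201483 -0.02435074] 0.013984380396659179
```

View pics/w17.png

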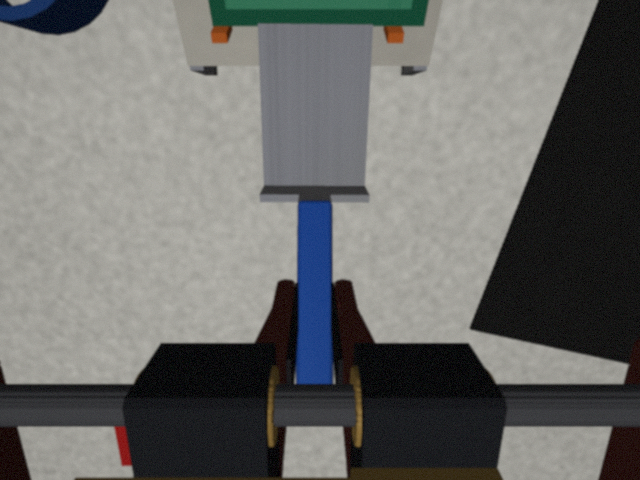

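View pics/s17c.png

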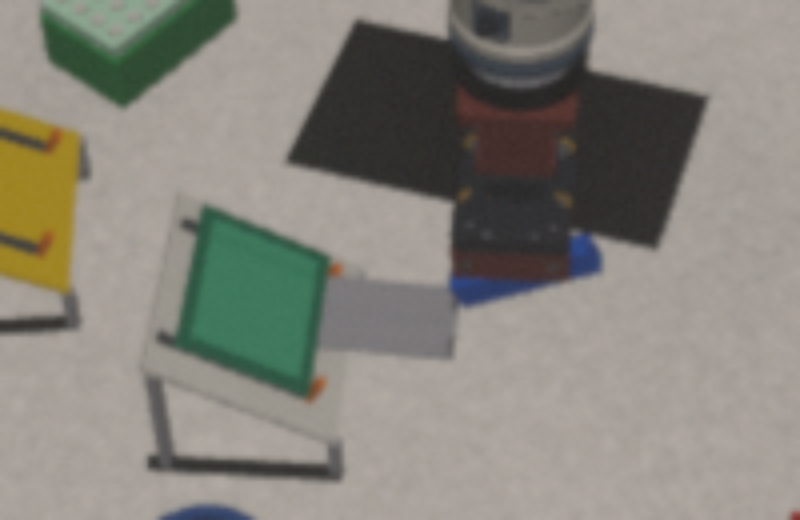

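Call:
{"name": "jog_arm", "arguments": {
  "increments": [
    [[0, 0.0032, 0.004, 0, 0.0], [0, 0, 0.01, 0, 0.0], [0, 0, 0.009, 0, 0.0], [0, 0, 0.003, 0, 0.0], [0, 0, 0, 0, 0], [0, 0, 0, 0, 0]]
  ],
  "force": 60
}}

```text
clock: 17.15
tool_pos: [0.4365, 0.2361, 0.086]
tool_rot: [3.141, -0.0, -1.373]
contact_force: [0.8, 0.2, -0.8]
finger_gap: 0.0141
```

Run:
```python
from h import *
s=ctrl.state();print(s['tool_pos'],s['tool_rot'],s['contact_force'],s['torque'],s['finger_gap']); snap('wrist','w18')
```

```text
[0.43652758 0.23611683 0.08596838] [ 3.14136705e+00 -4.65854366e-05 -1.37318927e+00] [ 0.77203718  0.16462625 -0.76260149] [0.01532316 0.04909269 0.02184154] 0.014121605509790781
```

View pics/w18.png

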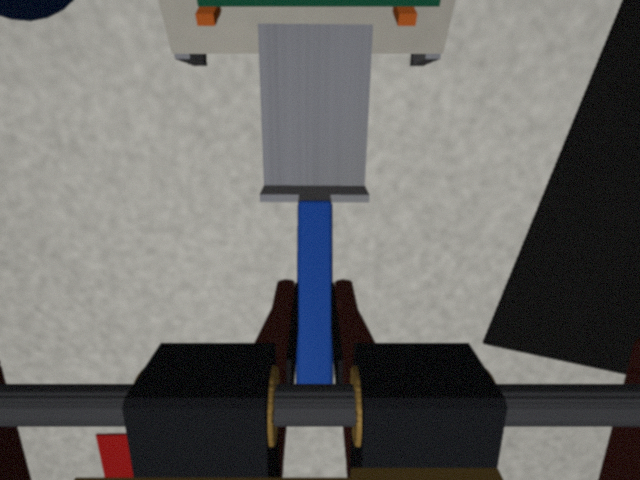

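Call:
{"name": "jog_arm", "arguments": {
  "increments": [
    [[0, 0.001, 0.004, 0, 0.0], [0, 0.001, 0.004, 0, 0.0], [0, 0.001, 0.004, 0, 0.0], [0, 0.001, 0.004, 0, 0.0], [0, 0.001, 0.004, 0, 0.0], [0, 0.001, 0.004, 0, 0.0], [0, 0.001, 0.004, 0, 0.0], [0, 0, 0, 0, 0]]
  ],
  "force": 60
}}

```text
clock: 18.0
tool_pos: [0.4282, 0.2342, 0.0574]
tool_rot: [3.139, -0.001, -1.373]
contact_force: [-5.8, 0.5, 4.7]
finger_gap: 0.0145
```

Run:
```python
from h import *
s=ctrl.state();print(s['tool_pos'],s['tool_rot'],s['contact_force'],s['torque'],s['finger_gap']); snap('wrist','w19')
```

```text
[0.42817485 0.23424519 0.05742566] [ 3.13915033e+00 -5.18956125e-04 -1.37305354e+00] [-5.80740025  0.53764828  4.6539569 ] [-0.0493071   0.73032603  0.00521608] 0.01445218108898547
```

View pics/w19.png

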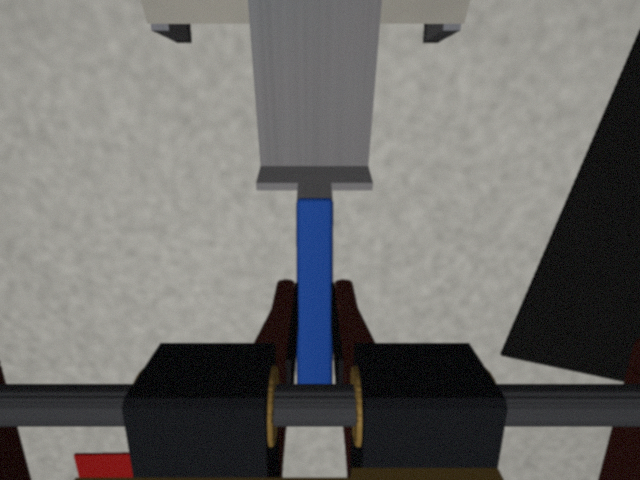

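Call:
{"name": "jog_arm", "arguments": {
  "increments": [
    [[0, 0, -0.007, 0, 0.0], [0, 0, -0.007, 0, 0.0], [0, 0, -0.007, 0, 0.0], [0, 0, -0.005, 0, 0.0], [0, 0, 0, 0, 0], [0, 0, 0, 0, 0]]
  ],
  "force": 60
}}

```text
clock: 18.65
tool_pos: [0.4297, 0.2348, 0.0843]
tool_rot: [-3.141, 0.0, -1.373]
contact_force: [0.3, 0.1, -1.6]
finger_gap: 0.014
```

Run:
```python
from h import *
s=ctrl.state();print(s['tool_pos'],s['tool_rot'],s['contact_force'],s['torque'],s['finger_gap']); snap('wrist','w20')
for t in range(0,-22,-2): print(t,tiprow(np.radians(t),.119))
```

```text
[0.42971432 0.2347669  0.08434756] [-3.14108424e+00  1.58662579e-04 -1.37320216e+00] [ 0.27912045  0.0655509  -1.58893072] [0.02198756 0.04683147 0.00879011] 0.014019055089674874
0 34.7026401239134
-2 29.300628759359398
-4 23.961224977371614
-6 18.69465257506465
-8 13.512349437089114
-10 8.427088884203442
-12 3.453111520587157
-14 -1.393731987533414
-16 -6.0958268981311505
-18 -10.633629023701445
-20 -14.985488136109495
```

View pics/w20.png

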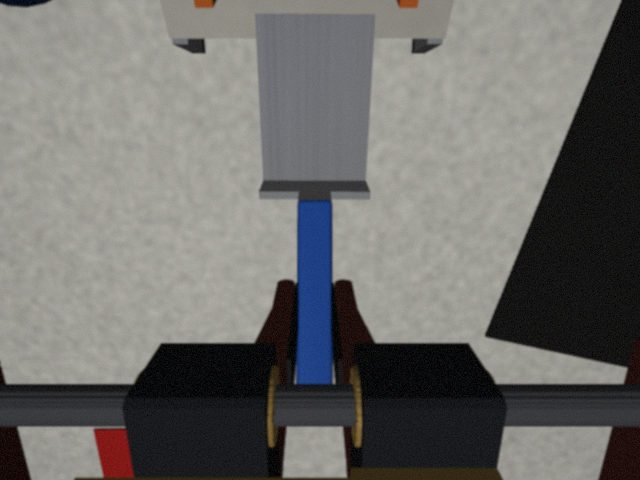

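Call:
{"name": "jog_arm", "arguments": {
  "increments": [
    [[0, -0.0033, 0.0024, 0, 0.0], [0, -0.0033, 0.0024, 0, 0.0], [0, 0, 0, 0, 0], [0, -0.003, -0.0016, 0, 0], [0, -0.003, -0.0016, 0, 0], [0, -0.003, -0.0016, 0, 0], [0, -0.0025, -0.0012, 0, 0], [0, 0, 0, 0, 0], [0, 0, 0, 0, 0]]
  ],
  "force": 60
}}

```text
clock: 19.6
tool_pos: [0.4476, 0.2384, 0.0854]
tool_rot: [-3.141, 0.0, -1.373]
contact_force: [0.3, -0.0, -1.5]
finger_gap: 0.0142
```

Run:
```python
from h import *
s=ctrl.state();print(s['tool_pos'],s['tool_rot'],s['contact_force'],s['torque'],s['finger_gap']); snap('wrist','w21')
```

```text
[0.44761964 0.23835629 0.08544246] [-3.14096817e+00  1.21106726e-04 -1.37315206e+00] [ 0.27957258 -0.02801325 -1.50244892] [0.04122764 0.00461345 0.03641896] 0.014218945219717949
```

View pics/w21.png

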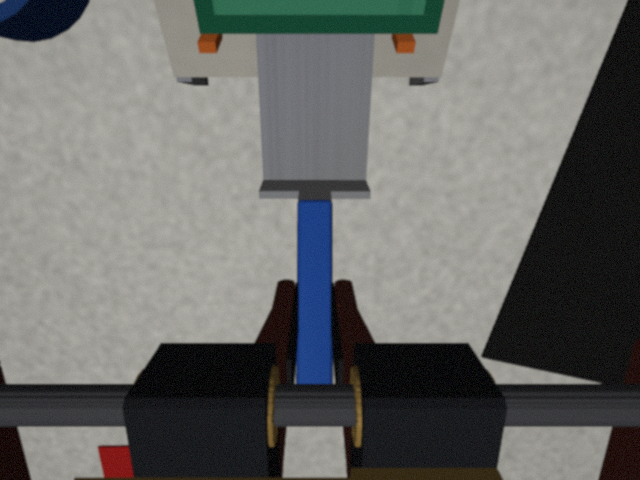

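Call:
{"name": "jog_arm", "arguments": {
  "increments": [
    [[0, -0.002, -0.0008, 0, 0.0], [0, 0, -0.002, 0, 0.0], [0, 0, -0.003, 0, 0], [0, 0, -0.003, 0, 0], [0, 0, -0.003, 0, 0], [0, 0, 0, 0, 0], [0, 0, 0, 0, 0]]
  ],
  "force": 60
}}

```text
clock: 20.35
tool_pos: [0.4494, 0.2387, 0.0973]
tool_rot: [-3.141, 0.0, -1.373]
contact_force: [-0.7, -0.3, -2.1]
finger_gap: 0.0137
```

Run:
```python
from h import *
s=ctrl.state();print(s['tool_pos'],s['tool_rot'],s['contact_force'],s['torque'],s['finger_gap']); snap('wrist','w22'); snap('side','s22')
a=cv2.imread('pics/s22.png')[230:360,200:400]; cv2.imwrite('pics/s22c.png',cv2.resize(a,None,fx=4,fy=4))
```

```text
[0.44940963 0.2387235  0.09728627] [-3.14118979e+00  1.00297094e-04 -1.37311111e+00] [-0.72925777 -0.28190706 -2.09938154] [-0.00356993  0.11380197  0.04104061] 0.013734477799168308
```

View pics/w22.png

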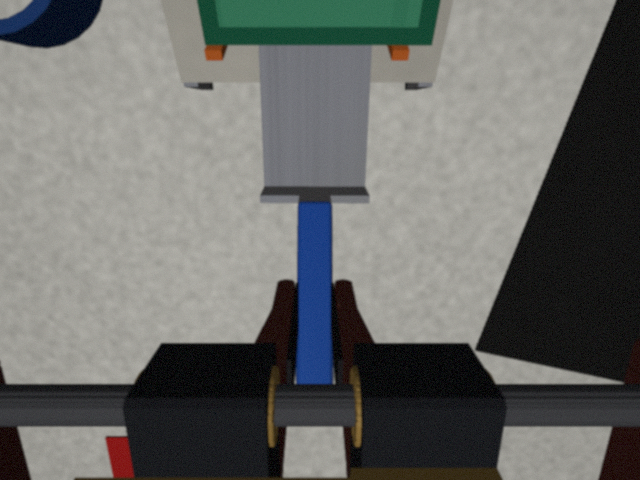

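View pics/s22c.png

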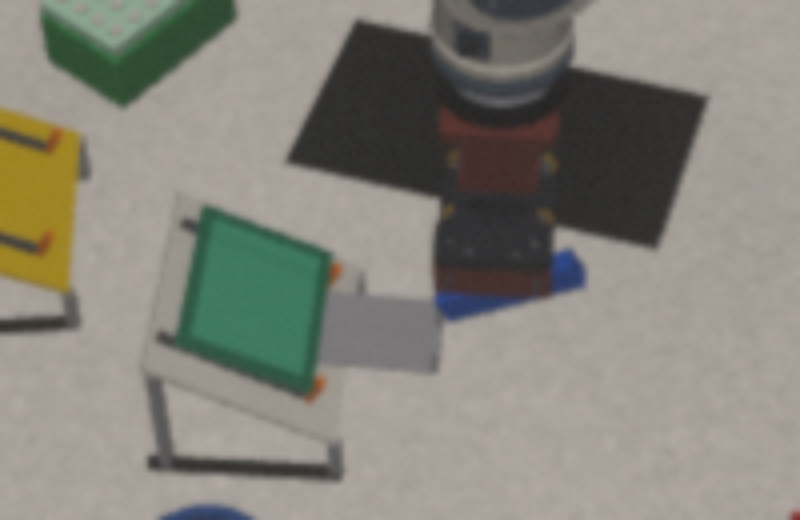

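Call:
{"name": "jog_arm", "arguments": {
  "increments": [
    [[0, -0.001, -0.003, 0, 0.0], [0, -0.001, -0.003, 0, 0.0], [0, -0.001, -0.003, 0, 0], [0, -0.001, -0.003, 0, 0], [0, 0, 0, 0, 0], [0, 0, 0, 0, 0]]
  ],
  "force": 60
}}

```text
clock: 21.05
tool_pos: [0.4533, 0.2395, 0.1093]
tool_rot: [-3.141, 0.0, -1.373]
contact_force: [-0.8, 0.3, -1.9]
finger_gap: 0.0143
```

Run:
```python
from h import *
s=ctrl.state();print(s['tool_pos'],s['tool_rot'],s['contact_force'],s['torque'],s['finger_gap']); snap('wrist','w23'); snap('side','s23')
a=cv2.imread('pics/s23.png')[230:360,200:400]; cv2.imwrite('pics/s23c.png',cv2.resize(a,None,fx=4,fy=4))
```

```text
[0.45332115 0.23949267 0.10926024] [-3.14132890e+00  9.21496226e-05 -1.37318122e+00] [-0.77398341  0.30183923 -1.91119178] [-0.0380938   0.1799187  -0.02303241] 0.01426070008819219
```

View pics/w23.png

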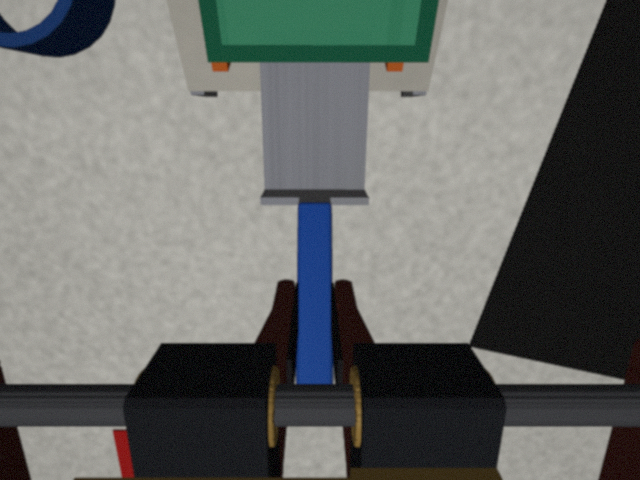

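View pics/s23c.png

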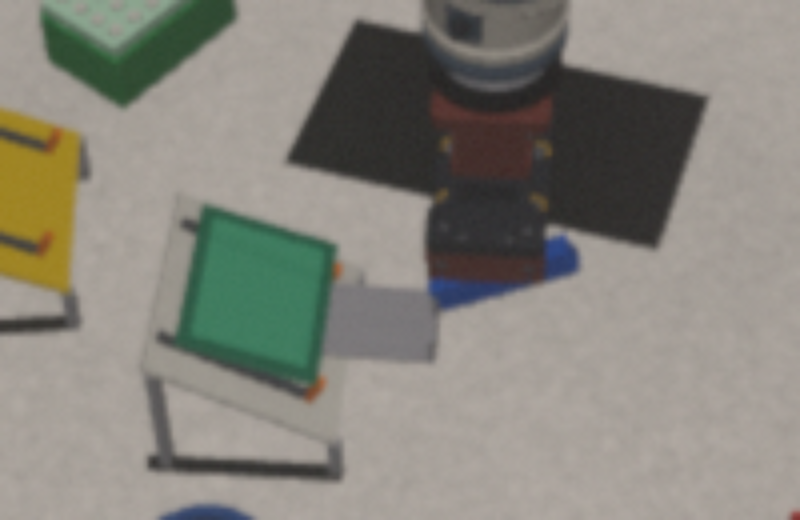

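Call:
{"name": "jog_arm", "arguments": {
  "increments": [
    [[0, -0.004, -0.0022, 0, 0.0], [0, -0.004, -0.0022, 0, 0.0], [0, -0.004, -0.0022, 0, 0], [0, -0.004, -0.0022, 0, 0], [0, -0.004, -0.0022, 0, 0.0], [0, -0.004, -0.0022, 0, 0.0], [0, 0, 0, 0, 0], [0, 0, 0, 0, 0]]
  ],
  "force": 60
}}

```text
clock: 21.95
tool_pos: [0.4769, 0.2442, 0.1224]
tool_rot: [-3.141, 0.0, -1.373]
contact_force: [-0.6, 0.1, -2.1]
finger_gap: 0.0144
```

Run:
```python
from h import *
s=ctrl.state();print(s['tool_pos'],s['tool_rot'],s['contact_force'],s['torque'],s['finger_gap']); snap('wrist','w24'); snap('side','s24')
a=cv2.imread('pics/s24.png')[230:360,200:400]; cv2.imwrite('pics/s24c.png',cv2.resize(a,None,fx=4,fy=4))
```

```text
[0.47689001 0.24415254 0.12238775] [-3.14140269e+00  4.71704136e-05 -1.37326422e+00] [-0.60100448  0.12282699 -2.05801584] [0.0074713  0.12179712 0.033731  ] 0.014363333524424942
```

View pics/w24.png

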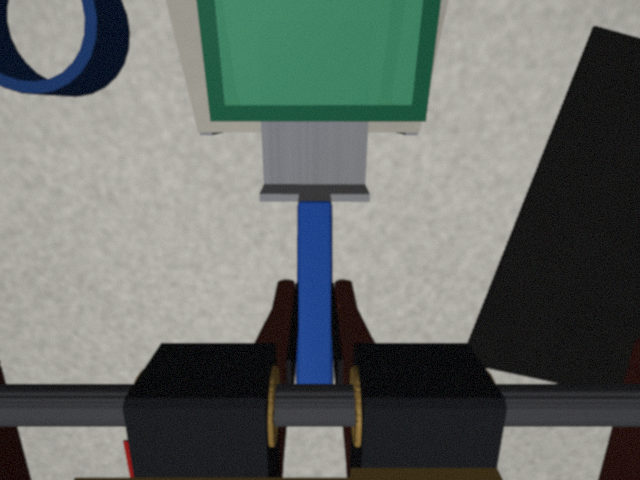

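View pics/s24c.png

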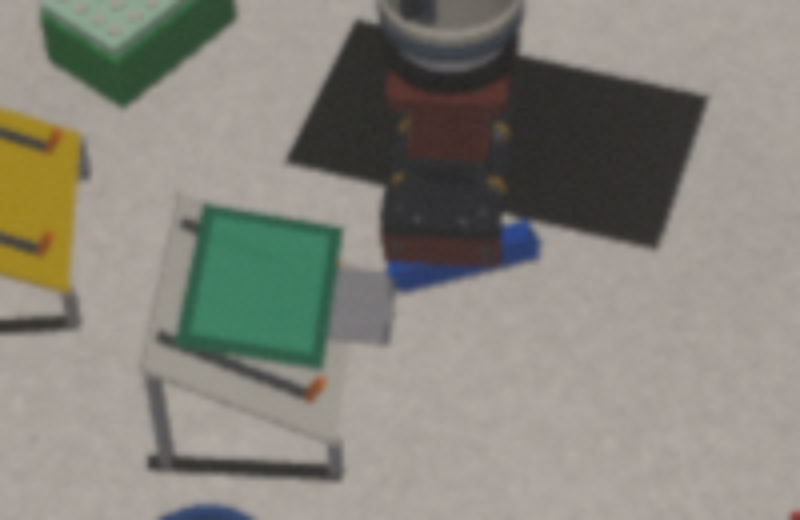

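Call:
{"name": "jog_arm", "arguments": {
  "increments": [
    [[0, -0.0035, -0.0024, 0, 0.0], [0, -0.0035, -0.0024, 0, 0.0], [0, -0.0035, -0.0024, 0, 0], [0, -0.0035, -0.0024, 0, 0], [0, -0.0035, -0.0024, 0, 0.0], [0, -0.0025, -0.0024, 0, 0.0], [0, 0, 0, 0, 0], [0, 0, 0, 0, 0]]
  ],
  "force": 60
}}

```text
clock: 22.85
tool_pos: [0.4964, 0.2481, 0.1367]
tool_rot: [-3.142, 0.0, -1.373]
contact_force: [0.9, -0.1, -2.0]
finger_gap: 0.0143
```

Run:
```python
from h import *
s=ctrl.state();print(s['tool_pos'],s['tool_rot'],s['contact_force'],s['torque'],s['finger_gap']); snap('wrist','w25'); snap('side','s25')
a=cv2.imread('pics/s25.png')[230:360,200:400]; cv2.imwrite('pics/s25c.png',cv2.resize(a,None,fx=4,fy=4))
```

```text
[0.496381   0.24807411 0.13671724] [-3.14158986e+00  4.17402431e-05 -1.37326449e+00] [ 0.85079085 -0.07911638 -2.01838274] [-0.02895263  0.17400671 -0.0297399 ] 0.014300507032911027
```

View pics/w25.png

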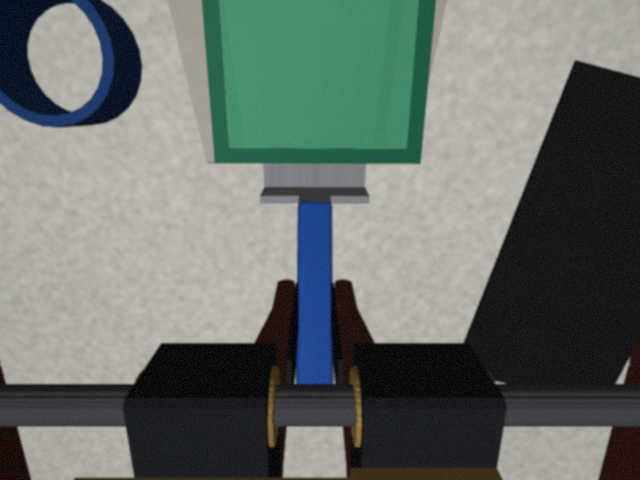

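View pics/s25c.png

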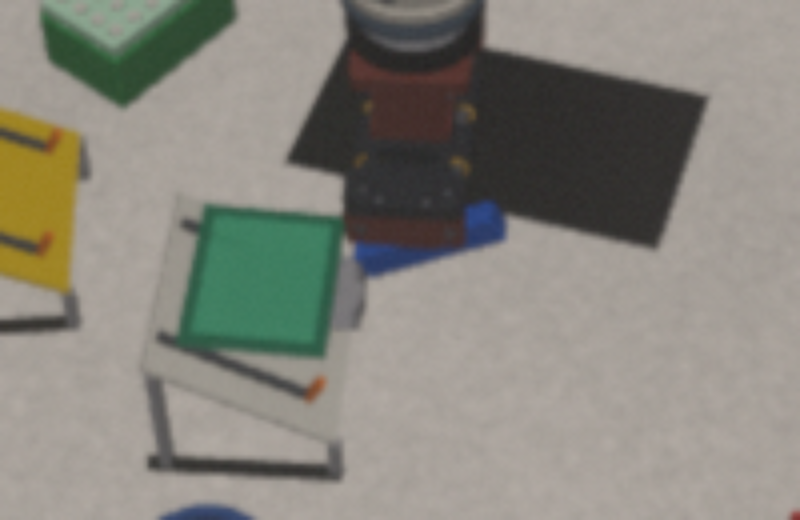

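Call:
{"name": "jog_arm", "arguments": {
  "increments": [
    [[0, -0.003, -0.0015, 0, 0.0], [0, -0.003, -0.0015, 0, 0.0], [0, -0.002, -0.002, 0, 0], [0, 0, -0.002, 0, 0], [0, 0, -0.002, 0, 0.0], [0, 0, -0.002, 0, 0.0], [0, 0, 0, 0, 0], [0, 0, 0, 0, 0]]
  ],
  "force": 60
}}

```text
clock: 23.75
tool_pos: [0.5042, 0.2497, 0.1478]
tool_rot: [-3.141, 0.0, -1.373]
contact_force: [0.1, -0.7, -2.2]
finger_gap: 0.014
```

Run:
```python
from h import *
s=ctrl.state();print(s['tool_pos'],s['tool_rot'],s['contact_force'],s['torque'],s['finger_gap']); snap('wrist','w26'); snap('side','s26')
a=cv2.imread('pics/s26.png')[230:360,200:400]; cv2.imwrite('pics/s26c.png',cv2.resize(a,None,fx=4,fy=4))
```

```text
[0.50418573 0.24966584 0.14780646] [-3.14146924e+00  3.64812713e-05 -1.37312695e+00] [ 0.1212514  -0.68061597 -2.20457814] [ 0.00411997  0.17833352 -0.00713641] 0.014003808535261163
```

View pics/w26.png

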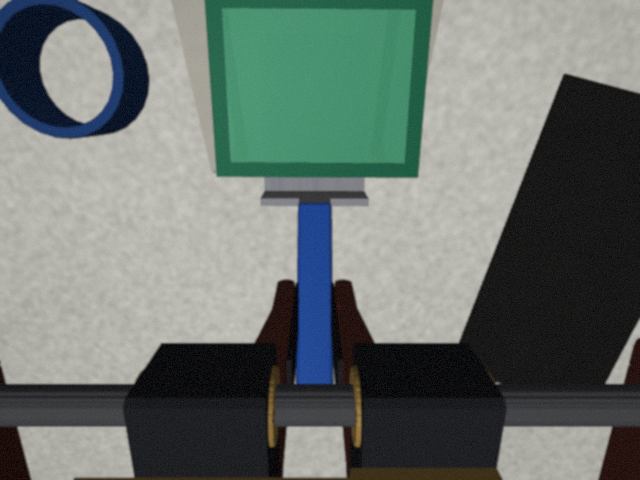

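View pics/s26c.png

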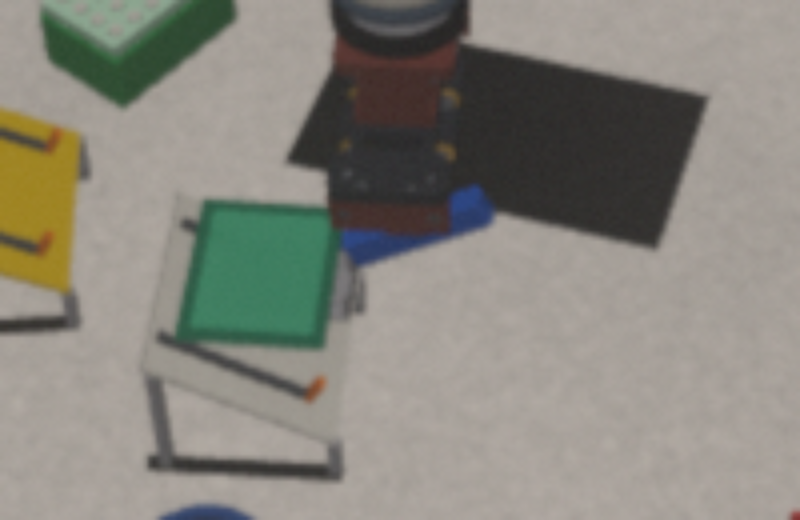

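Call:
{"name": "jog_arm", "arguments": {
  "increments": [
    [[0, 0, -0.003, 0, 0.0], [0, 0, -0.004, 0, 0.0], [0, 0, -0.005, 0, 0], [0, 0, -0.007, 0, 0], [0, 0, -0.008, 0, 0.0], [0, 0, -0.007, 0, 0.0], [0, 0, -0.004, 0, 0], [0, 0, -0.002, 0, 0], [0, 0, 0, 0, 0], [0, 0, 0, 0, 0]]
  ],
  "force": 60
}}

```text
clock: 24.85
tool_pos: [0.504, 0.2496, 0.1875]
tool_rot: [3.141, -0.0, -1.373]
contact_force: [0.8, 0.2, -1.8]
finger_gap: 0.0135
```

Run:
```python
from h import *
s=ctrl.state();print(s['tool_pos'],s['tool_rot'],s['contact_force'],s['torque'],s['finger_gap']); snap('wrist','w27'); snap('side','s27')
a=cv2.imread('pics/s27.png')[210:340,200:400]; cv2.imwrite('pics/s27c.png',cv2.resize(a,None,fx=4,fy=4))
```

```text
[0.50403366 0.2495515  0.18752183] [ 3.14115236e+00 -1.22489802e-04 -1.37313226e+00] [ 0.79913498  0.19090035 -1.75500053] [-0.02744036  0.11109079  0.03612431] 0.01348897861218577
```

View pics/w27.png

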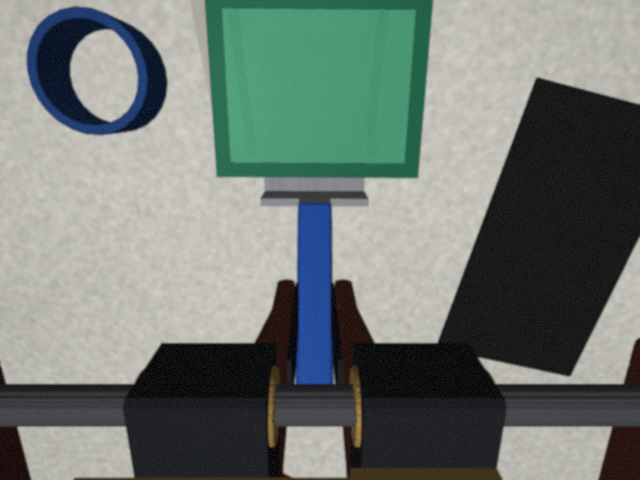

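View pics/s27c.png

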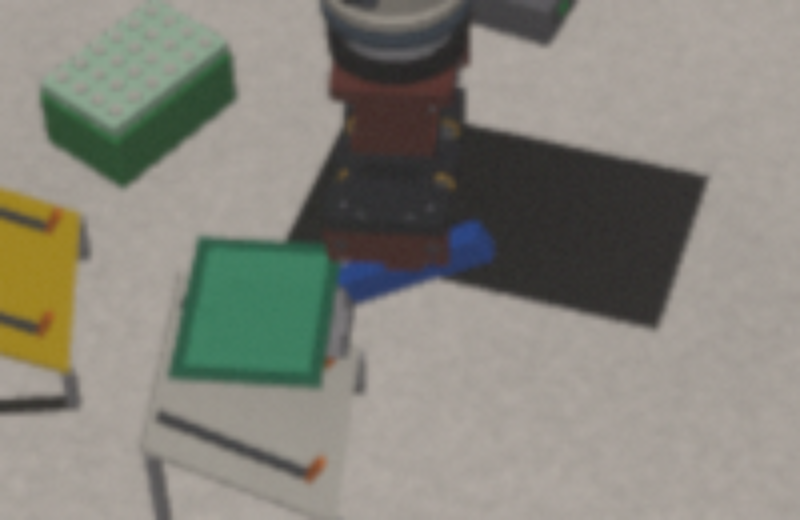

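Call:
{"name": "jog_arm", "arguments": {
  "increments": [
    [[0, 0, -0.004, 2, 0.0], [0, 0, -0.008, 3, 0.0], [0, 0, -0.009, 4, 0], [0, 0, -0.009, 4, 0], [0, 0, -0.009, 3.5, 0.0], [0, 0, -0.007, 2.5, 0.0], [0, 0, -0.004, 1.58, 0], [0, 0, 0, 0, 0], [0.006, -0.0016, 0, 0, 0], [0.012, -0.0032, 0, 0, 0], [0.018, -0.0048, 0, 0, 0], [0.024, -0.0064, 0, 0, 0], [0.0298, -0.0079, 0, 0, 0], [0.0298, -0.0079, 0, 0, 0], [0.0298, -0.0079, 0, 0, 0], [0.0298, -0.0079, 0, 0, 0], [0.0298, -0.0079, 0, 0, 0], [0.0298, -0.0079, 0, 0, 0], [0.0298, -0.0079, 0, 0, 0], [0.024, -0.0064, 0, 0, 0]]
  ],
  "force": 60
}}

```text
clock: 26.95
tool_pos: [0.5332, -0.0542, 0.2374]
tool_rot: [3.141, -0.001, -1.733]
contact_force: [0.3, 0.4, -2.1]
finger_gap: 0.0139
```

Call:
{"name": "jog_arm", "arguments": {
  "increments": [
    [[0.018, -0.0048, 0, 0, 0], [0.012, -0.0032, 0, 0, 0], [0.006, -0.0016, 0, 0, 0], [0, 0, 0, 0, 0], [0, 0, 0, 0, 0], [0, 0, 0, 0, 0]]
  ],
  "force": 60
}}

```text
clock: 27.55
tool_pos: [0.5374, -0.0879, 0.2377]
tool_rot: [3.141, 0.0, -1.731]
contact_force: [0.0, -0.5, -2.5]
finger_gap: 0.014
```

Run:
```python
from h import *
s=ctrl.state();print(s['tool_pos'],s['tool_rot'],s['contact_force'],s['torque'],s['finger_gap']); snap('wrist','w28')
```

```text
[ 0.53743792 -0.08794694  0.23771277] [ 3.14141595e+00  1.86192710e-04 -1.73136565e+00] [ 0.00471688 -0.50986308 -2.49929364] [0.05969859 0.16956673 0.04295913] 0.014007763343980585
```

View pics/w28.png

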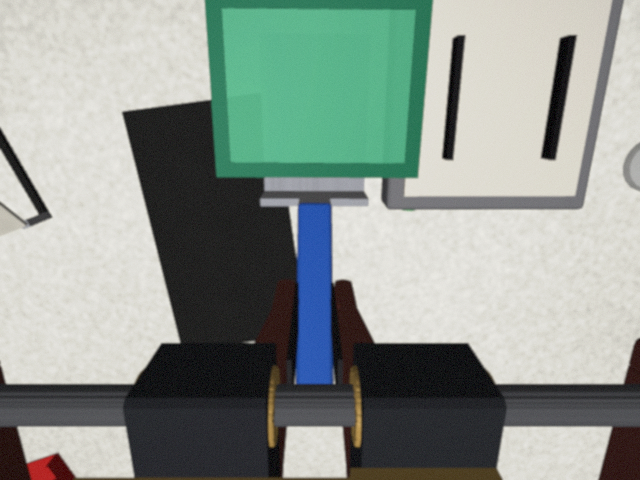

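Run:
```python
from h import *
c=cam('wrist'); g=cv2.imread('pics/w28.png',0)
P=[]
for lo,hi,off in ((436,480,.042),(530,595,.048)):
    m=(g[:,lo:hi]<90).astype(np.uint8); m[175:]=0
    k=max(cv2.findContours(m,0,2)[0],key=cv2.contourArea)[:,0]; r0,r1=k[:,1].min(),k[:,1].max()
    pts=[]
    for r in range(r0+8,r1-8,6):
        row=g[r,lo:hi].astype(float); cols=np.where(row<90)[0]; pts.append((lo+cols.max()+0.5,r))
    L=cv2.fitLine(np.array(pts,np.float32),cv2.DIST_L2,0,.01,.01).ravel()
    f=lambda r:(L[2]+(r-L[3])*L[0]/L[1],r)
    A,B=onz(c,f(r0-.5),.059),onz(c,f(r1+.5),.059); d=A-B; print(r0,r1,f(r0),f(r1),A.round(4),B.round(4),'len',np.linalg.norm(d),'yaw',np.degrees(np.arctan2(d[1],d[0]))); P.append((A,B))
e1=(P[0][0]+P[0][1])/2; e2=(P[1][0]+P[1][1])/2; print('sep',np.linalg.norm(e1-e2))
a=np.radians(-9.25); mid=(e1+e2)/2; l=np.array([-np.sin(a),np.cos(a),0]); print('centre',mid+l*.003)
```

```text
36 158 (np.float64(464.0625667375948), np.int32(36)) (np.float64(452.10078571279604), np.int32(158)) [ 0.6563 -0.2304  0.059 ] [ 0.559  -0.2147  0.059 ] len 0.09863235002618671 yaw -9.182435368626624
36 158 (np.float64(575.9235223805529), np.int32(36)) (np.float64(554.1400990496851), np.int32(158)) [ 0.6418 -0.3199  0.059 ] [ 0.5446 -0.3034  0.059 ] len 0.09860453062589787 yaw -9.612276998505594
sep 0.0903188416380443
centre [ 0.60089089 -0.26413549  0.059     ]
```

Call:
{"name": "jog_arm", "arguments": {
  "increments": [
    [[0.008, 0, 0, 0, 0], [0.016, 0, 0, 0, 0], [0.022, 0, -0.0, 0, 0], [0.026, 0, 0, 0, 0], [0.026, 0, 0, 0, 0], [0.024, 0, 0, 0, 0], [0.018, 0, 0, 0, 0], [0.012, 0.0004, 0, 0, 0], [0.0067, 0, 0, 0, 0], [0.002, 0, 0, 0, 0], [0, 0, 0.01, 0, 0], [0, 0, 0.02, 0, 0], [0, 0, 0.03, 0, 0], [0, 0, 0.03, 0, 0], [0, 0, 0.02, 0, 0], [0, 0, 0.01, 0, 0], [0, 0, 0, 0, 0], [0, 0, 0, 0, 0]]
  ],
  "force": 60
}}

```text
clock: 29.4
tool_pos: [0.5119, -0.2471, 0.1183]
tool_rot: [-3.141, -0.0, -1.732]
contact_force: [-0.7, 0.2, -1.7]
finger_gap: 0.014
```

Run:
```python
from h import *
s=ctrl.state();print(s['tool_pos'],s['tool_rot'],s['contact_force'],s['torque'],s['finger_gap']); snap('wrist','w29'); snap('side','s29'); snap('top','t29')
a=cv2.imread('pics/s29.png')[120:250,230:430]; cv2.imwrite('pics/s29c.png',cv2.resize(a,None,fx=4,fy=4))
```

```text
[ 0.51189841 -0.2471332   0.11825863] [-3.14075895e+00 -1.89616434e-04 -1.73182661e+00] [-0.66897961  0.15678032 -1.70845211] [ 0.06913222  0.17393074 -0.0123779 ] 0.014042121656736923
```

View pics/w29.png

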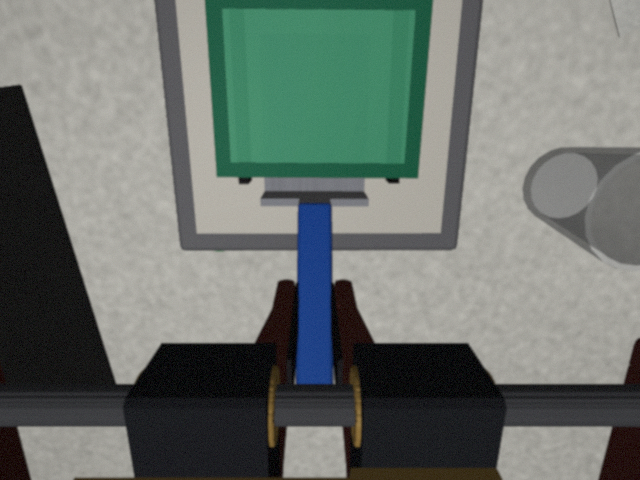

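View pics/s29c.png

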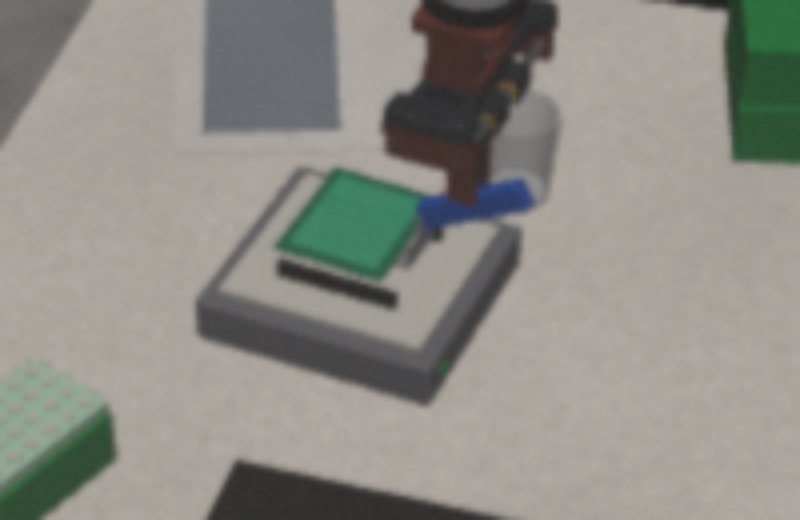

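Call:
{"name": "jog_arm", "arguments": {
  "increments": [
    [[0, 0, 0.005, 0, 0], [0, 0, 0.005, 0, 0], [0, 0, 0.002, 0, 0], [0, 0, 0, 0, 0], [0, 0, 0, 0, 0]]
  ],
  "force": 60
}}

```text
clock: 30.05
tool_pos: [0.5112, -0.2472, 0.1056]
tool_rot: [3.141, 0.0, -1.732]
contact_force: [0.0, 0.1, -2.3]
finger_gap: 0.0137
```

Run:
```python
from h import *
s=ctrl.state();print(s['tool_pos'],s['tool_rot'],s['contact_force'],s['torque'],s['finger_gap']); snap('wrist','w30')
a=cv2.imread('pics/w30.png')[120:260,180:460]; cv2.imwrite('pics/w30c.png',cv2.resize(a,None,fx=2.8,fy=2.8))
c=cam('wrist'); D=np.array([np.cos(np.radians(-9.3)),np.sin(np.radians(-9.3)),0]); l=np.array([-D[1],D[0],0]); S=np.array([.6011,-.2641,.059])
for y in (.048,.042,-.042,-.048): print('rail end',proj(c,S-D*.05+l*y))
for x,y in ((-.045,.055),(-.045,-.055)): print('plate near corner placed',proj(c,S+D*x+l*y+[0,0,.004]))
```

```text
[ 0.51123945 -0.24724289  0.10562344] [ 3.14137699e+00  9.37412980e-05 -1.73237692e+00] [ 0.0336593   0.08048516 -2.32477002] [0.05854843 0.18888582 0.01824471] 0.013748990100227875
rail end [233.71202009 185.01499677]
rail end [244.19351449 185.01931522]
rail end [390.98898965 185.07979589]
rail end [401.47827896 185.08411755]
plate near corner placed [219.31534384 177.39700674]
plate near corner placed [416.03067275 177.47451506]
```

View pics/w30c.png

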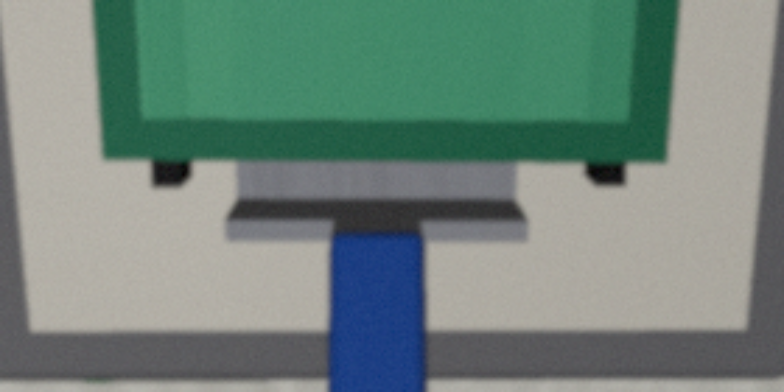

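Call:
{"name": "jog_arm", "arguments": {
  "increments": [
    [[0.0006, 0.0005, 0.001, 0, 0], [0, 0, 0.001, 0, 0], [0, 0, 0.001, 0, 0], [0, 0, 0.001, 0, 0], [0, 0, 0.001, 0, 0], [0, 0, 0.001, 0, 0], [0, 0, 0.001, 0, 0], [0, 0, 0.001, 0, 0], [0, 0, 0, 0, 0], [0, 0, 0, 0, 0]]
  ],
  "force": 60
}}

```text
clock: 31.1
tool_pos: [0.5107, -0.2477, 0.0977]
tool_rot: [3.142, 0.0, -1.732]
contact_force: [-0.6, -0.5, -2.0]
finger_gap: 0.014
```

Run:
```python
from h import *
s=ctrl.state();print(s['tool_pos'],s['tool_rot'],s['contact_force'],s['torque'],s['finger_gap']); snap('wrist','w31');snap('side','s31')
a=cv2.imread('pics/w31.png')[120:260,180:460]; a=cv2.resize(a,None,fx=2,fy=2)
b=cv2.imread('pics/s31.png')[140:220,270:420]; b=cv2.resize(b,(560,300)); cv2.imwrite('pics/w31c.png',np.vstack([a,b]))
```

```text
[ 0.51072932 -0.24774107  0.09771827] [ 3.14158868e+00  1.53949572e-05 -1.73227484e+00] [-0.55860624 -0.47102559 -1.95213809] [-0.02085413  0.12804126 -0.03003119] 0.014003539435128037
```

View pics/w31c.png

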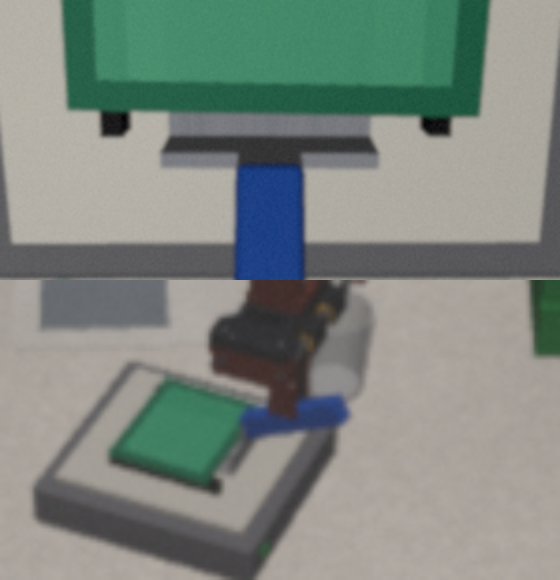

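View pics/w31.png

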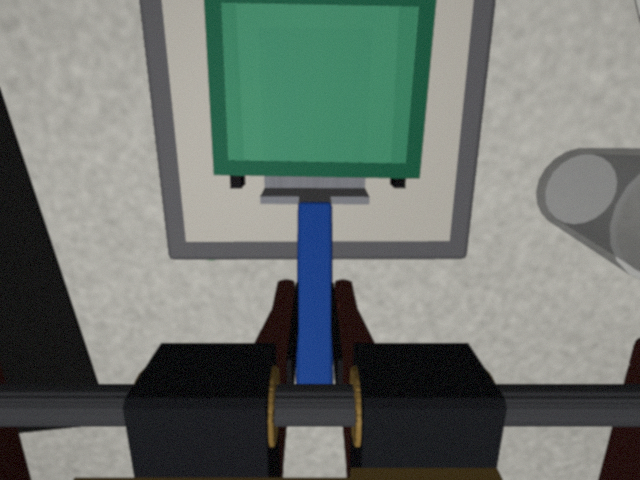

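Call:
{"name": "jog_arm", "arguments": {
  "increments": [
    [[0, -0.0004, -0.001, 0, 0], [0, -0.0004, -0.001, 0, 0], [0, -0.0004, -0.001, 0, 0], [0, -0.0004, -0.001, 0, 0], [0, -0.0004, -0.001, 0, 0], [0, 0, -0.002, 0, 0], [0, 0, -0.002, 0, 0], [0, 0, -0.001, 0, 0], [0, 0, 0, 0, 0], [0, 0, 0, 0, 0]]
  ],
  "force": 60
}}

```text
clock: 32.2
tool_pos: [0.5126, -0.248, 0.1077]
tool_rot: [3.142, 0.0, -1.732]
contact_force: [-0.3, 0.3, -2.0]
finger_gap: 0.0139
```

```bash
cat >> h.py <<'E'
def check(fn,S=np.array([.6011,-.2641,.059]),yaw=-9.3,zc=.063):
    s=ctrl.state(); print(s['tool_pos'].round(4),np.degrees(s['tool_rot'][2]).round(2),s['contact_force'].round(1),s['finger_gap'].round(4))
    c=cam('wrist'); im=np.ascontiguousarray(snap('wrist',fn)[:,:,::-1]); hsv=cv2.cvtColor(im,cv2.COLOR_BGR2HSV)
    m=((hsv[...,0]>65)&(hsv[...,0]<95)&(hsv[...,1]>90)).astype(np.uint8)
    k=max(cv2.findContours(m,0,2)[0],key=cv2.contourArea)[:,0]
    # near edge: max row per column
    xs=np.arange(235,400,3); pts=np.array([(x,np.where(m[:,x])[0].max()+.5) for x in xs],np.float32)
    L=cv2.fitLine(pts,cv2.DIST_HUBER,0,.01,.01).ravel(); f=lambda x:L[3]+(x-L[2])*L[1]/L[0]
    rows=np.arange(20,165,5); le=np.array([(np.where(m[r])[0].min()-.5,r) for r in rows],np.float32); re=np.array([(np.where(m[r])[0].max()+.5,r) for r in rows],np.float32)
    def inter(E):
        q=cv2.fitLine(E,cv2.DIST_HUBER,0,.01,.01).ravel(); g=lambda y:q[2]+(y-q[3])*q[0]/q[1]
        y=176.
        for _ in range(5): y=f(g(y))
        return np.array([g(y),y]), np.array([g(20.),20.])
    A,A2=inter(le);B,B2=inter(re); D=np.array([np.cos(np.radians(yaw)),np.sin(np.radians(yaw)),0]); l=np.array([-D[1],D[0],0])
    PA,PB=onz(c,A,zc),onz(c,B,zc); mid=(PA+PB)/2; e=PA-PB
    py=np.degrees(np.arctan2(e[1],e[0]))-90; C=mid+D*.045-np.array([S[0],S[1],zc])
    print('corners',A,B,'width',np.linalg.norm(e),'yaw err',py-yaw,'centre err x,y mm',(C@D*1000).round(2),(C@l*1000).round(2))
    return im
E
python3 - <<'E'
from h import *
check('w32')
E
```

```text
Traceback (most recent call last):
  File "h.py", line 38, in check
    s=ctrl.state(); print(s['tool_pos'].round(4),np.degrees(s['tool_rot'][2]).round(2),s['contact_force'].round(1),s['finger_gap'].round(4))
                                                                                                                   ^^^^^^^^^^^^^^^^^^^^^
AttributeError: 'float' object has no attribute 'round'
```

```bash
sed -i "s/s\['finger_gap'\].round(4)/s['finger_gap']/" h.py
python3 - <<'E'
from h import *
check('w32',zc=.067)
E
```

```text
[ 0.5126 -0.248   0.1077] -99.25 [-0.3  0.3 -2. ] 0.01393037008505433
corners [ 2.3064248e+09 -6.5920998e+08] [369.84903 626.0047 ] width 2.824843377449693 yaw err -156.50545861225748 centre err x,y mm 195.35 -1339.77
```

View pics/w32.png

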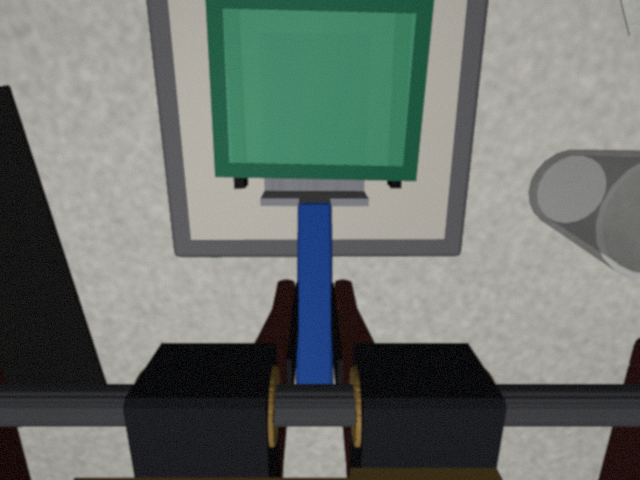

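```bash
python3 - <<'E'
s=open('h.py').read()
s=s.replace("""    k=max(cv2.findContours(m,0,2)[0],key=cv2.contourArea)[:,0]
    # near""","""    m[200:]=0; m[:,:190]=0; m[:,455:]=0; m=cv2.morphologyEx(m,cv2.MORPH_OPEN,np.ones((5,5),np.uint8))
    # near""")
s=s.replace("def check(fn,","def check(fn,load=False,").replace("im=np.ascontiguousarray(snap('wrist',fn)[:,:,::-1])","im=cv2.imread(f'pics/{fn}.png') if load else np.ascontiguousarray(snap('wrist',fn)[:,:,::-1])")
open('h.py','w').write(s)
E
python3 - <<'E'
from h import *
check('w32',True,zc=.067)
E
```

```text
[ 0.5126 -0.2481  0.1077] -99.25 [-0.5 -0.2 -1.5] 0.013617655851753719
corners [215.66626 176.67198] [414.63483 179.42918] width 0.11031820558254019 yaw err -0.7700680298297691 centre err x,y mm 1.39 0.79
```

Call:
{"name": "jog_arm", "arguments": {
  "increments": [
    [[0.001, 0.0005, 0, -0.4, 0], [0.001, 0.0005, 0, -0.4, 0], [0, 0, 0.001, 0, 0], [0, 0, 0.001, 0, 0], [0, 0, 0.001, 0, 0], [0, 0, 0.001, 0, 0], [0, 0.0004, 0.001, 0, 0], [0, 0.0004, 0.001, 0, 0], [0, 0.0004, 0.001, 0, 0], [0, 0.0004, 0.001, 0, 0], [0, 0.0004, 0.001, 0, 0], [0, 0, 0, 0, 0], [0, 0, 0, 0, 0]]
  ],
  "force": 60
}}

```text
clock: 33.55
tool_pos: [0.5094, -0.2496, 0.0987]
tool_rot: [-3.142, -0.0, -1.718]
contact_force: [-0.0, 0.1, -2.3]
finger_gap: 0.0141
```

Run:
```python
from h import *
check('w33')
```

```text
[ 0.5094 -0.2496  0.0987] -98.45 [-0.   0.1 -2.3] 0.014127709193099447
corners [213.51086 173.44237] [416.61526 178.26106] width 0.10996894419578995 yaw err -0.5345865228168059 centre err x,y mm 0.45 -0.58
```

View pics/w33.png

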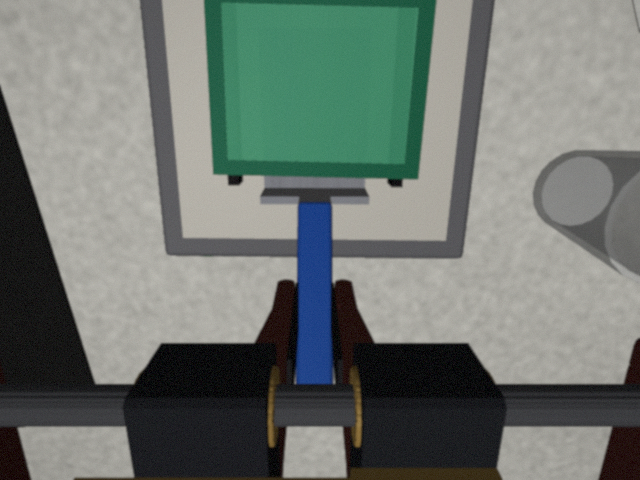

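Call:
{"name": "jog_arm", "arguments": {
  "increments": [
    [[0, 0.0004, 0.001, 0, 0], [0, 0.0004, 0.001, 0, 0], [0, 0.0004, 0.001, 0, 0], [0, 0.0004, 0.001, 0, 0], [0, 0.0004, 0.001, 0, 0], [0, 0.0004, 0.001, 0, 0], [0, 0, 0, 0, 0], [0, 0, 0, 0, 0]]
  ],
  "force": 60
}}

```text
clock: 34.4
tool_pos: [0.507, -0.2492, 0.0928]
tool_rot: [3.142, 0.0, -1.718]
contact_force: [-1.0, -0.2, -1.2]
finger_gap: 0.014
```

Run:
```python
from h import *
check('w34'); snap('side','s34')
b=cv2.imread('pics/s34.png')[140:220,270:420]; cv2.imwrite('pics/s34c.png',cv2.resize(b,None,fx=5,fy=5,interpolation=cv2.INTER_CUBIC))
```

```text
[ 0.507  -0.2492  0.0928] -98.46 [-1.  -0.2 -1.2] 0.013983308582283794
corners [210.47723 170.96234] [419.95856 175.97343] width 0.11013149186262759 yaw err -0.5477946140866656 centre err x,y mm 0.18 -0.66
```

View pics/w34.png

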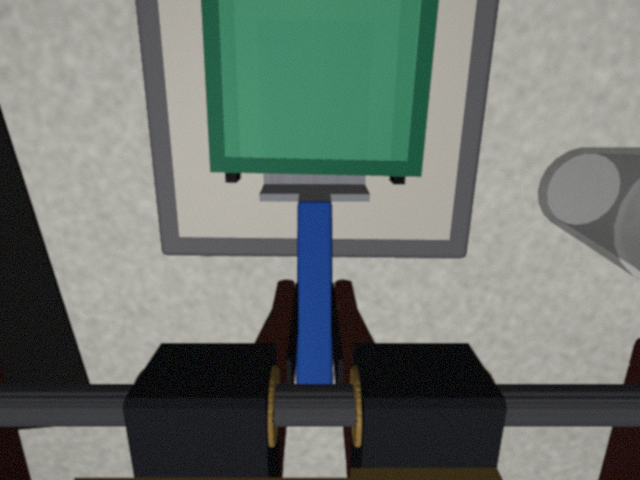

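View pics/s34c.png

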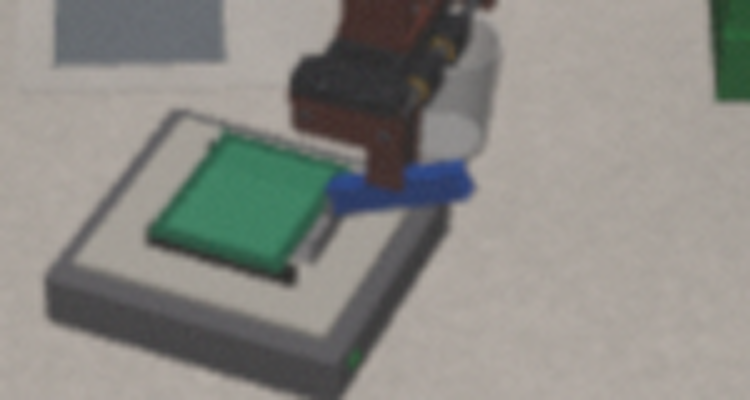

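Call:
{"name": "jog_arm", "arguments": {
  "increments": [
    [[0, 0.0004, 0.001, 0, 0], [0, 0.0004, 0.001, 0, 0], [0, 0.0003, 0.001, 0, 0], [0, 0, 0.001, 0, 0], [0, 0, 0, 0, 0], [0, 0, 0, 0, 0]]
  ],
  "force": 60
}}

```text
clock: 35.1
tool_pos: [0.5059, -0.2491, 0.0887]
tool_rot: [3.142, 0.0, -1.718]
contact_force: [0.2, 0.1, -1.1]
finger_gap: 0.0141
```

Run:
```python
from h import *
check('w35')
a=cv2.imread('pics/w35.png')[120:270,180:460]; cv2.imwrite('pics/w35c.png',cv2.resize(a,None,fx=2.8,fy=2.8))
```

```text
[ 0.5059 -0.2491  0.0887] -98.46 [ 0.2  0.1 -1.1] 0.0140781772210659
corners [208.34152 169.91124] [422.0355  175.02312] width 0.11013721967877813 yaw err -0.545083034282893 centre err x,y mm 0.24 -0.65
```

View pics/w35c.png

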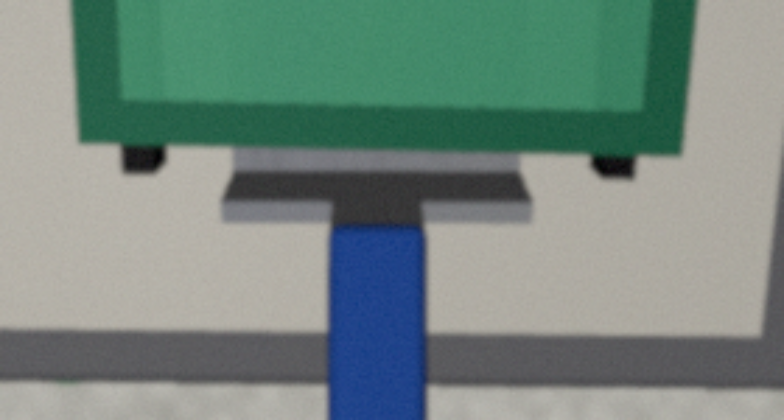

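Call:
{"name": "jog_arm", "arguments": {
  "increments": [
    [[0, 0, 0.0012, 0, 0], [0, 0, 0, 0, 0], [0, 0, 0, 0, 0], [0, 0, 0, 0, 0], [0, 0, 0, 0, 0]]
  ],
  "force": 12
}}

```text
clock: 35.65
tool_pos: [0.5055, -0.2491, 0.0879]
tool_rot: [3.141, -0.0, -1.718]
contact_force: [-3.9, 0.5, 6.1]
finger_gap: 0.0153
```

Run:
```python
from h import *
check('w36')
a=cv2.imread('pics/w36.png')[120:270,180:460]; cv2.imwrite('pics/w36c.png',cv2.resize(a,None,fx=2.8,fy=2.8))
```

```text
[ 0.5055 -0.2491  0.0879] -98.45 [-3.9  0.5  6.1] 0.015271985176277744
corners [208.02089 169.68266] [422.59302 174.06116] width 0.11009169101330199 yaw err -0.3408588727451267 centre err x,y mm 0.25 -0.75
```

View pics/w36c.png

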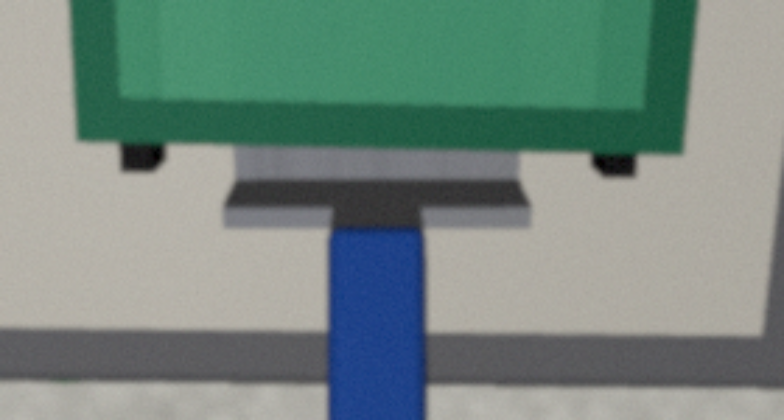

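Call:
{"name": "jog_arm", "arguments": {
  "increments": [
    [[0, 0, -0.001, 0, 0], [0, 0, 0, 0, 0.02], [0, 0, 0, 0, 0.026], [0, 0, 0, 0, 0.026], [0, 0, 0, 0, 0.026], [0, 0, 0, 0, 0.026]]
  ],
  "force": 12
}}

```text
clock: 36.3
tool_pos: [0.5059, -0.2491, 0.0885]
tool_rot: [3.142, 0.0, -1.718]
contact_force: [0.2, 0.3, -0.4]
finger_gap: 0.0258
```

Run:
```python
from h import *
check('w37')
a=cv2.imread('pics/w37.png')[120:300,180:460]; cv2.imwrite('pics/w37c.png',cv2.resize(a,None,fx=2.8,fy=2.8))
```

```text
[ 0.5059 -0.2491  0.0885] -98.46 [ 0.2  0.3 -0.4] 0.025780477898222173
corners [208.32599 169.91087] [422.0766 175.0241] width 0.11004920767514671 yaw err -0.5434669517030635 centre err x,y mm 0.27 -0.62
```

View pics/w37c.png

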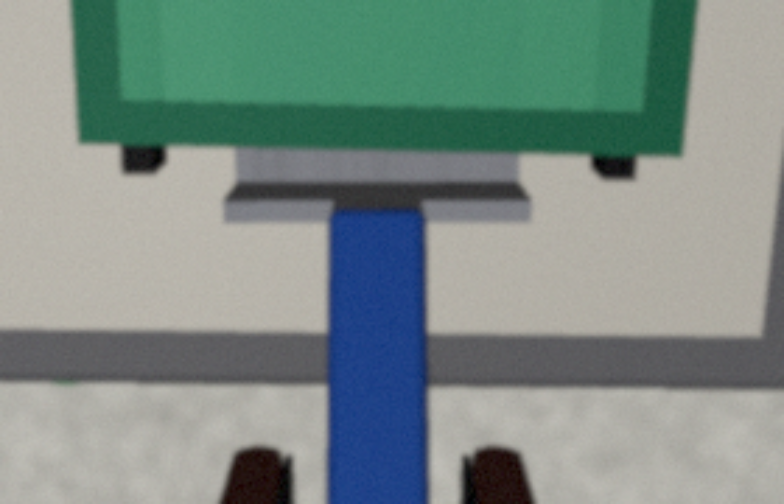

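Call:
{"name": "jog_arm", "arguments": {
  "increments": [
    [[0, 0, -0.003, 0, 0.026], [0, 0, 0, 0, 0.026], [0, 0, 0, 0, 0.016], [0, 0, 0, 0, 0.0], [0, 0, 0, 0, 0.0], [0, 0, 0, 0, 0.0], [0, 0, 0, 0, 0.0], [0, 0, 0, 0, 0.0], [0, 0, 0, 0, 0.0], [0, 0, -0.002, 0, 0.0], [0, 0, 0, 0, 0], [0, 0, 0, 0, 0]]
  ],
  "force": 60
}}

```text
clock: 37.55
tool_pos: [0.5058, -0.249, 0.0935]
tool_rot: [3.141, 0.0, -1.718]
contact_force: [0.3, -0.2, -0.4]
finger_gap: 0.0149
```

Run:
```python
from h import *
check('w38')
a=cv2.imread('pics/w38.png')[120:300,180:460]; cv2.imwrite('pics/w38c.png',cv2.resize(a,None,fx=2.8,fy=2.8))
```

```text
[ 0.5058 -0.249   0.0935] -98.45 [ 0.3 -0.2 -0.4] 0.014853175266856148
corners [211.0874  168.42287] [420.0974  173.22813] width 0.11003744237332572 yaw err -0.48676470108881276 centre err x,y mm 0.28 -0.77
```

View pics/w38c.png

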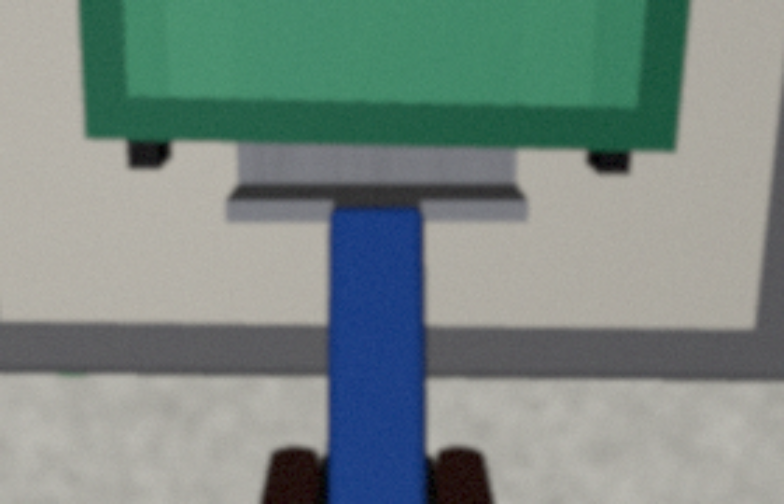

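Call:
{"name": "jog_arm", "arguments": {
  "increments": [
    [[0, 0.003, 0, 0, 0], [0, 0.006, 0, 0, 0], [0, 0.008, 0, 0, 0], [0, 0.008, 0, 0, 0], [0, 0, 0, 0, 0]]
  ],
  "force": 60
}}

```text
clock: 38.1
tool_pos: [0.4796, -0.245, 0.0934]
tool_rot: [3.14, 0.0, -1.719]
contact_force: [-0.4, 0.3, -1.8]
finger_gap: 0.0145
```

Run:
```python
from h import *
check('w39')
```

```text
[ 0.4796 -0.245   0.0934] -98.48 [-0.4  0.3 -1.8] 0.014530380683552824Traceback (most recent call last):
  File "<stdin>", line 2, in <module>
  File "h.py", line 45, in check
    rows=np.arange(20,165,5); le=np.array([(np.where(m[r])[0].min()-.5,r) for r in rows],np.float32); re=np.array([(np.where(m[r])[0].max()+.5,r) for r in rows],np.float32)
                                            ~~~~~~~~~~~~~~~~~~~~~^^
    return umr_minimum(a, axis, None, out, keepdims, initial, where)
ValueError: zero-size array to reduction operation minimum which has no identity
```

View pics/w39.png

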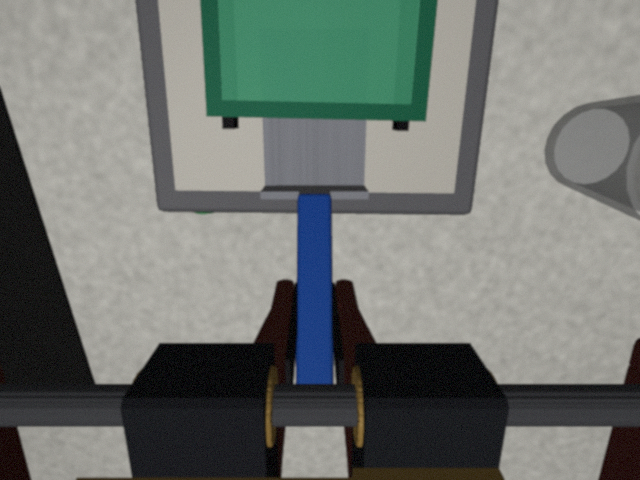

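Call:
{"name": "jog_arm", "arguments": {
  "increments": [
    [[0, 0.006, 0, 0, 0], [0, 0.01, 0, 0, 0], [0, 0.012, 0, 0, 0], [0, 0.012, 0, 0, 0], [0, 0.012, 0, 0, 0], [0, 0.01, 0, 0, 0], [0, 0.008, 0, 0, 0], [0, 0.005, 0, 0, 0], [0, 0, -0.01, 0, 0], [0, 0, -0.02, 0, 0], [0, 0, -0.03, 0, 0], [0, 0, -0.02, 0, 0], [0, 0, 0, 0, 0], [0, 0, 0, 0, 0]]
  ],
  "force": 60
}}

```text
clock: 39.55
tool_pos: [0.4074, -0.2345, 0.1738]
tool_rot: [-3.14, -0.0, -1.718]
contact_force: [-0.0, -0.3, -1.8]
finger_gap: 0.0145
```

Run:
```python
from h import *
s=ctrl.state(); print(s['tool_pos'],s['tool_rot'],s['finger_gap'])
snap('wrist','w40'); snap('side','s40')
b=cv2.imread('pics/s40.png')[140:300,230:430]; cv2.imwrite('pics/s40c.png',cv2.resize(b,None,fx=3.7,fy=3.7,interpolation=cv2.INTER_CUBIC))
```

```text
[ 0.40736274 -0.2344913   0.17381075] [-3.14037183e+00 -4.81616980e-04 -1.71823602e+00] 0.014508115010385634
```

View pics/w40.png

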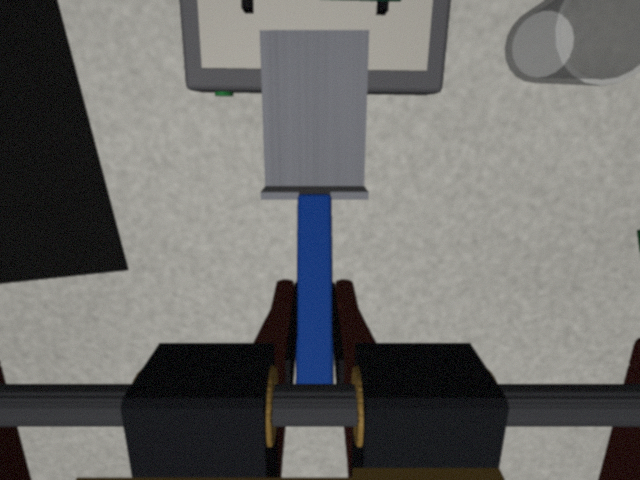

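View pics/s40c.png

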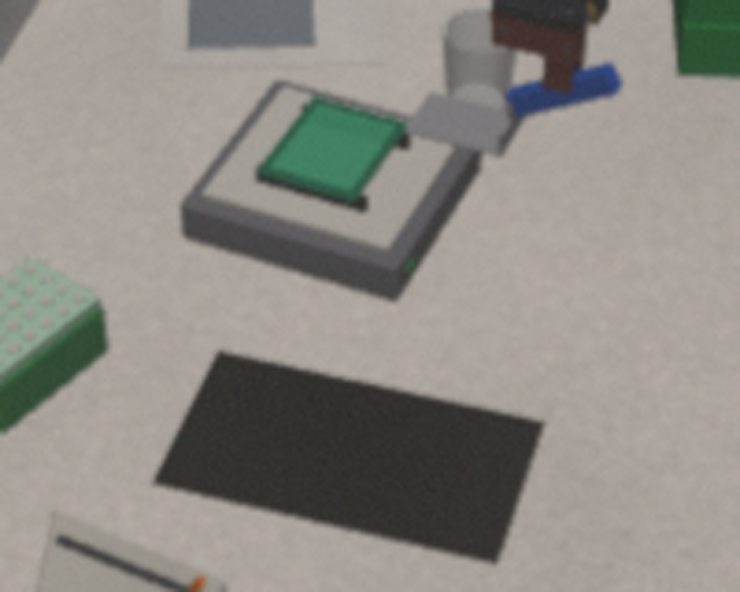

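Call:
{"name": "jog_arm", "arguments": {
  "increments": [
    [[-0.015, -0.0014, 0, 0.4, 0], [-0.03, -0.0027, 0, 0.4, 0], [-0.04, -0.0037, 0, 0, 0], [-0.04, -0.0037, 0, 0, 0], [-0.04, -0.0037, 0, 0, 0], [-0.04, -0.0037, 0, 0, 0], [-0.035, -0.0032, 0, 0, 0], [-0.025, -0.0023, 0, 0, 0], [-0.0121, -0.0011, 0, 0, 0], [0, 0, 0.01, 0, 0], [0, 0, 0.02, 0, 0], [0, 0, 0.03, 0, 0], [0, 0, 0.03, 0, 0], [0, 0, 0.02, 0, 0], [0, 0, 0.005, 0, 0], [0, 0, 0, 0, 0], [0, 0, 0, 0, 0]]
  ],
  "force": 60
}}

```text
clock: 41.35
tool_pos: [0.4767, 0.0346, 0.0589]
tool_rot: [-3.141, 0.0, -1.733]
contact_force: [-0.2, 0.1, -1.5]
finger_gap: 0.0151
```

Run:
```python
from h import *
s=ctrl.state(); print(s['tool_pos'],s['tool_rot'],s['finger_gap'],s['contact_force'])
snap('wrist','w41')
```

```text
[0.47667488 0.03455609 0.05894852] [-3.14104854e+00  5.68598091e-05 -1.73308042e+00] 0.015053264089570592 [-0.2368106   0.10979864 -1.47598616]
```

View pics/w41.png

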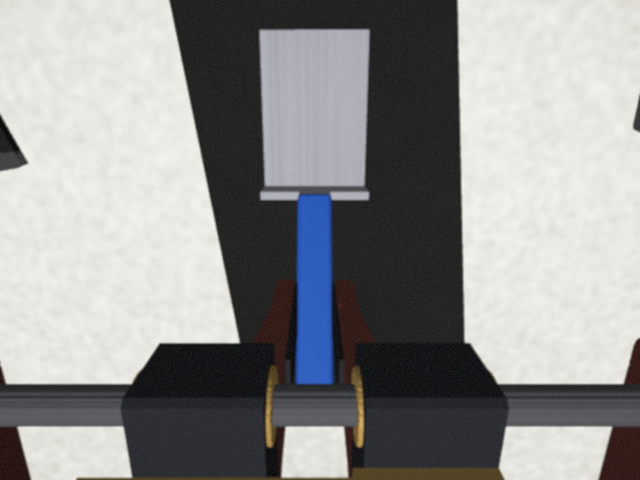

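Over the mat, well inside it. Lower the rest in small steps.

Call:
{"name": "jog_arm", "arguments": {
  "increments": [
    [[0, 0, 0.002, 0, 0], [0, 0, 0.002, 0, 0], [0, 0, 0.0015, 0, 0], [0, 0, 0.0015, 0, 0], [0, 0, 0.0015, 0, 0], [0, 0, 0, 0, 0], [0, 0, 0, 0, 0]]
  ],
  "force": 60
}}

```text
clock: 42.1
tool_pos: [0.4763, 0.0351, 0.05]
tool_rot: [3.142, -0.0, -1.732]
contact_force: [-0.6, -0.0, -0.5]
finger_gap: 0.0151
```

Run:
```python
from h import *
s=ctrl.state(); print(s['tool_pos'],s['tool_rot'],s['finger_gap'],s['contact_force'])
```

```text
[0.47634438 0.03514406 0.05000724] [ 3.14154531e+00 -7.28168548e-06 -1.73225961e+00] 0.015059780595923484 [-0.63020818 -0.02032923 -0.50503047]
```

Call:
{"name": "jog_arm", "arguments": {
  "increments": [
    [[0, 0, 0.0007, 0, 0], [0, 0, 0, 0, 0], [0, 0, 0, 0, 0.02], [0, 0, 0, 0, 0.03], [0, 0, 0, 0, 0.045], [0, 0, 0, 0, 0.06], [0, 0, 0, 0, 0.06], [0, 0, 0, 0, 0.06], [0, 0, 0, 0, 0.06], [0, 0, -0.01, 0, 0.06], [0, 0, -0.03, 0, 0.06], [0, 0, -0.05, 0, 0.06], [0, 0, -0.05, 0, 0.06], [0, 0, -0.03, 0, 0.06], [0, 0, 0, 0, 0.06], [0, 0, 0, 0, 0.06]]
  ]
}}

```text
clock: 43.7
tool_pos: [0.4765, 0.0351, 0.2202]
tool_rot: [-3.14, 0.0, -1.732]
contact_force: [-1.3, -0.3, -0.5]
finger_gap: 0.0602
```

Run:
```python
from h import *
s=ctrl.state(); print(s['tool_pos'],s['tool_rot'],s['finger_gap'],s['contact_force'])
snap('wrist','w42'); snap('top','t42');
```

```text
[0.4764513  0.03514113 0.2202236 ] [-3.13966513e+00  4.38151764e-04 -1.73234841e+00] 0.0602233991757383 [-1.31190408 -0.27489036 -0.4937608 ]
```

View pics/w42.png

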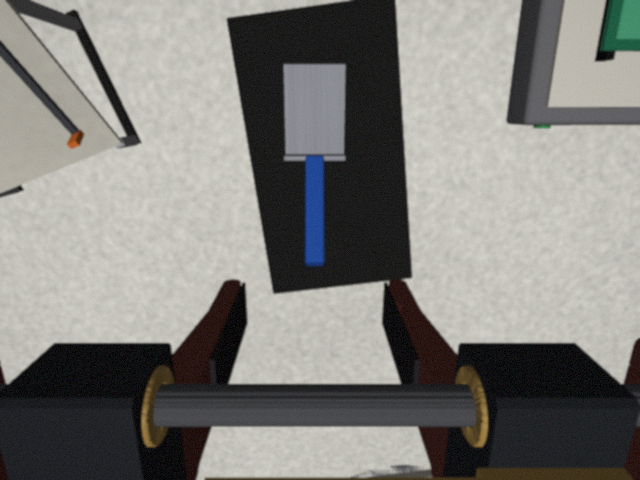

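View pics/t42.png

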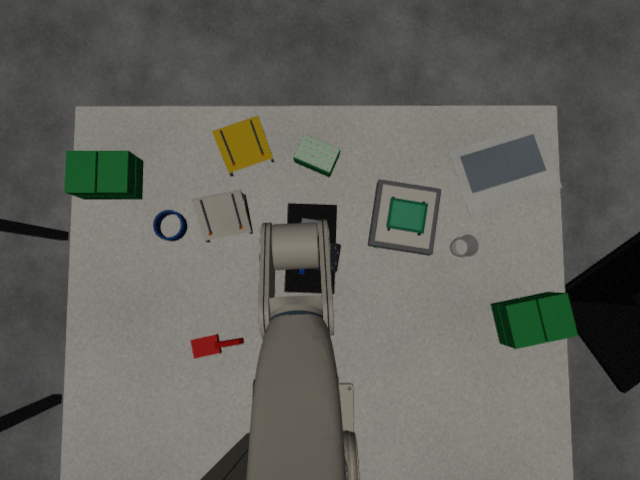

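Call:
{"name": "jog_arm", "arguments": {
  "increments": [
    [[0.0327, -0.021, -0.01, 0, 0.06], [0.0327, -0.021, -0.01, 0, 0.06], [0.0327, -0.021, -0.01, 0, 0.06], [0.0327, -0.021, 0, 0, 0.06], [0.0327, -0.021, 0, 0, 0.06], [0.0327, -0.021, 0, 0, 0.06], [0.0327, -0.021, 0, 0, 0.06], [0.0327, -0.021, 0, 0, 0.06], [0, 0, 0, 0, 0.06], [0, 0, 0, 0, 0.06], [0, 0, 0, 0, 0.06], [0, 0, 0, 0, 0.06]]
  ]
}}

```text
clock: 45.0
tool_pos: [0.5995, -0.2488, 0.2488]
tool_rot: [3.14, 0.0, -1.731]
contact_force: [0.7, -0.5, -0.1]
finger_gap: 0.0596
```

Run:
```python
from h import *
s=ctrl.state(); print(s['tool_pos'],s['tool_rot'],s['qvel'].round(3)); c=cam('wrist'); im=np.ascontiguousarray(snap('wrist','w43')[:,:,::-1])
hsv=cv2.cvtColor(im,cv2.COLOR_BGR2HSV); m=((hsv[...,0]>65)&(hsv[...,0]<95)&(hsv[...,1]>90)).astype(np.uint8); m[:,:200]=0
m=cv2.morphologyEx(m,cv2.MORPH_OPEN,np.ones((5,5),np.uint8))
k=max(cv2.findContours(m,0,2)[0],key=cv2.contourArea); r=cv2.minAreaRect(k); b=cv2.boxPoints(r); P=np.array([onz(c,p,.063) for p in b]); print(r)
C=P.mean(0); D=np.array([np.cos(np.radians(-9.3)),np.sin(np.radians(-9.3)),0]); l=np.array([-D[1],D[0],0]); e=C-np.array([.6011,-.2641,.063]); print('centre',C,'err',(e@D*1e3),(e@l*1e3))
for i in range(4):
    d=P[(i+1)%4]-P[i]; print(np.linalg.norm(d),np.degrees(np.arctan2(d[1],d[0])))
```

```text
[ 0.5995461  -0.24880436  0.24880667] [ 3.14030779e+00  4.90848095e-04 -1.73121129e+00] [ 0.003 -0.009 -0.006 -0.002 -0.001 -0.003]
((331.59564208984375, 197.03126525878906), (120.13529205322266, 97.07586669921875), 0.5787255764007568)
centre [ 0.60053812 -0.2652016   0.063     ] err -0.3764689496318514 -1.17791998850179
0.09151308474563188 -11.569517960405364
0.10734367349775949 -99.78031327309368
0.09165342873560119 173.43417734423255
0.11534031828712947 80.19944199601493
```

View pics/w43.png

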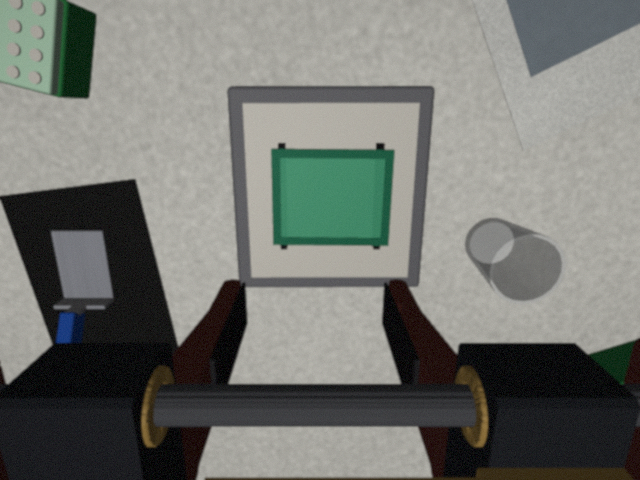

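```bash
python3 -c "
from workcell import ctrl
print(ctrl.hand_in()); print(ctrl.state()['clock'])"
```

```text
the job is handed in; nothing more can be done
None
the job is handed in; nothing more can be done
```

The plate is on the light box rails and the lifter is back flat on the mat. I handed the job in at about 45 s of the 69 s allowed; no verdict was reported.

**How it went:**
- **Pick-up:** I gripped the lifter by its blue handle. The arm could not tilt the tool, so I turned the lifter slightly tip-up in the grip by pressing its tip on the bare strip of the rack. The blade then went under the plate's lower edge, and I raised that edge and slid the blade in as the plate came level.
- **Set-down:** I lowered the plate onto the rails, let the lifter settle flat in the channel, re-gripped it and drew it out. I then laid it back where it had been on the mat.

**What went wrong and was mended:**
- **Slip on the rack:** On the first lift the blade slipped off the plate's edge. The plate stayed on the rack against its stops, and the second try worked.
- **Turn on the rails:** On the first set-down the plate turned by about 1° on the rails. I lifted it again, corrected it and set it down a second time.

**Last checks:**
- **Plate position:** The centre is off by about 0.4 mm along the rails and 1.2 mm across them, by the wrist camera. An earlier closer view gave 0.3 and 0.8 mm.
- **Squareness:** The plate is within about 0.6° of square to the rails, and the rail ends show evenly on both sides.
- **Rest of the scene:** The lifter lies flat on the mat, the tip box, beaker and tape roll look unmoved, and the gripper is clear of everything. I saw no contact between the gripper and the glass.

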